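# Fill the moulder spindle above its cutter block

## Robot

A 6-joint arm with a two-finger parallel gripper is mounted at the origin on the work surface. World frame = base frame: x ahead of the robot, y to its left, z up, the work surface at z = 0. Lengths are in m, angles in rad, forces in N, time in s.
With the tool pointing down it reaches from about 0.425 to 0.95 m from the base axis. Payload 3.5 kg.
Tool frame: the origin (TCP) lies midway between the tips of the shut fingers; the grasp point (between the pads) lies 19 mm behind it; x points along the fingers, y is the direction in which the jaws open and shut, and the axes are right-handed (so a half turn about x gives the same grasp; the last joint's range is limited). The gripper opens to 85 mm and grips with 20 to 120 N. Pads are 22 mm wide; open, the fingers measure 114 mm over their backs; the gripper's body (76 mm by 85 mm) begins 54 mm behind the grasp point. The pads swing forward as they close: fully open they stand 13 mm farther back than shut.
Start: joints at [1.058, 0.286, 1.577, -0, 1.279, -0.15], TCP at [0.24, 0.631, 0.198] pointing down, gripper open.
Joint ranges: [-2.77, 2.77], [-0.9, 2.22], [0.21, 2.48], [-1.53, 4.67], [0.24, 2.81], [-2.84, 2.84]. Speed limits (rad/s): [2.79, 2.79, 3.14, 3.14, 3.14, 3.14].

## Interface

Orientations are given as a unit quaternion [x, y, z, w].
In Python, from plant import ctrl, vision gives the robot as it stands. The module is installed in compiled form; this text tells all that it offers.
- The arm moves only by the tool play_rows, never from a script. Its arguments are lists of equal length, an entry for each row: "claw": the closure in counts, from 0 (fully open) to 255 (shut); "travel": the shift along the tool's x, y, z in m, a list of three; "dr": the turn, a rotation vector about the tool's x, y, z in rad, a list of three. In form: {"claw": [claw, ...], "travel": [[tx, ty, tz], ...], "dr": [[wx, wy, wz], ...]}. A call has 1 to 20 rows; each row is the pose to reach, as a shift and turn from the pose measured when the call began, along the tool's axes at that moment; what a row does not reach only later rows make up. A row lasts 1/10 s, in which the tool goes at most 50 mm and 8.59 degrees, less where a joint would pass 70% of its speed; a pose out of reach is approached as far as the arm can. A call with a gripper value outside its range is refused whole. The fingers move at their own pace and stop on an object; "force" is the grip in N (left out, the last holds). Time passes only in rows, so rows that repeat a pose let the fingers close. It gives the time, the measured TCP pose, the force and the opening at its end, in the units of the state.
- ctrl.get_state(): the state, without advancing time (a new reading comes with each control period).
- vision.read_camera(name): name is "scene" or "top" or "wrist"; returns a dict with "img" (480x640x3 uint8, red, green, blue), "range_z" (480x640 float32, m along the optical axis (not along the pixel's ray), 0 where there is no reading), "K" (3x3 intrinsics, pixels), "world_to_cam" (4x4, takes a point from world to camera coordinates). Camera axes: x right, y up, looking along -z (the intrinsics and any distortion apply to the point x, -y, -z); pixel columns grow to the right and rows downward; lengths in m; the calibration is good to about 2 mm. A picture is of the moment at which its call begins.
- ctrl.sign_off(): hands the job in, once; it reports no verdict.
The state is a dict: "time": time; "qpos": joint angles; "dq": joint speeds; "joint_efforts": joint torques, N m; "eef_pos": TCP position; "tcp_rot": TCP orientation; "contact_force": force on the tool from outside, world axes, zero at the start; "wrist_torque": the same for the moment, N m; "opening": opening from 0.0 (shut) to 1.0 (fully open).
Only numpy, scipy, OpenCV 4.12 (cv2) and the standard library are available. Lean on these libraries where they do the work, as an engineer would, in place of code of your own. Each camera call takes 0.05 s, during which the arm holds its last target.

## Task

The cutter block is already on the moulder spindle in the setting stand; fill the spindle above it with the three rings laid out on the bench, thickest first: the 30 mm spacer, on it the 20 mm spacer, and last the black keyed locking collar, its orange-marked face up, turned by feel until its inner tab finds the keyway and it goes fully home. Lower each ring all the way down before letting go instead of dropping it, never force or press hard on the spindle, and keep the gripper off the cutter block's sharp knives. Leave the brass ring, the bolt and the other things on the bench where they are.

Things in the scene. Friction and masses are not known exactly. Their poses are not given: they have to be found in the camera images.
- stand: Grey setting stand fixed to the bench, its place and yaw vary; base plate 140 x 140 x 20 mm. Origin: underside of the base, on the spindle's axis; z up along the axis. It holds a bright steel arbor 30 mm in diameter, which stands 64 mm out of the cutter block, from 120 to 184 mm above the origin. The arbor is braked: about 1.5 N m to turn it.
- spindle_top (a point): Centre of the arbor's end face (1.5 mm chamfer, black screw hole), axes of the stand. One keyway in the arbor's side, 10 mm wide, 5 mm deep, open at this end, runs 34 mm down. It faces the stand's +x only very roughly: the arbor stands turned up to 57 degrees (1 rad) either way from it, and no reading gives this turn: look or feel for it.
- cutter_block: Blue cutter block with four steel knives, on the stand, 100 mm in diameter (105 mm over the knives), its flat top 120 mm and its underside 80 mm above the stand's underside. Its origin and axes are the stand's (underside of the stand's base). The gripper must not touch it.
- spacer_30: Bright steel spacer ring, 50 mm outside diameter, 31.5 mm bore, 30 mm thick, about 0.26 kg, lying flat on the bench. Origin: centre of its underside; z along the bore, up.
- spacer_20: Bright steel spacer ring, 50 mm outside diameter, 31.5 mm bore, 20 mm thick, about 0.18 kg, lying flat. Origin: centre of its underside; z along the bore, up.
- key_collar: Black locking collar, flat, 50 mm outside, bore 31.5 mm, 18 mm thick, 0.16 kg. Origin: centre of underside; z up. In the bore, at its own +x an orange tab 9 mm wide stands 4.5 mm inward, from 6 to 16.5 mm above the underside; an orange line on top marks it. It slides 6 mm onto the arbor, then the tab rests on the arbor's end until turned within about 3 degrees of the keyway.
- shim_ring: Brass ring 50 mm outside diameter, 10 mm thick, lying flat, not needed: leave it. Origin: centre of its underside.
- cap_bolt: Black screw standing on its 40 mm wide head, 52 mm high: leave it. Origin: centre of its underside.
- tee_key: Hex key with a black T handle 106 mm wide and a 130 mm blade lying along its +x: leave it. Origin: under the middle of the handle.
- caliper: Caliper 210 mm long along its x, lying flat: leave it. Origin: centre of its underside.
- dust_brush: Wooden brush 220 mm long along its x: leave it. Origin: centre of its underside.
- moulding_sample: Short piece of wooden moulding 160 x 45 x 22 mm: leave it. Origin: centre of its underside.
- gouge: Turning gouge with a wooden handle, 425 mm long along its x: leave it. Origin: underside, near the middle.
Things that resemble listed ones, but are neither listed nor needed, are in the scene too. Leave any pink or turquoise look-alike of the spacer_20 alone.

How it is judged:
On the way, in this order (a step that is already met when the one before it is completed fails the run):
1. the 30 mm spacer is down on the cutter block (horizontal distance between spacer_30 and stand below 0.003 m and z of spacer_30 in the frame of stand below 0.122 m and angle between spacer_30's own z axis and vertical below 0.05 rad), for 0.2 s.
2. the 20 mm spacer is down on the 30 mm one (horizontal distance between spacer_20 and stand below 0.003 m and z of spacer_20 in the frame of stand below 0.152 m and angle between spacer_20's own z axis and vertical below 0.05 rad), for 0.2 s.
At the end, for the whole second after the job is handed in: All three rings are on the arbor, let go and at rest, within 3 mm of its axis and fully home within 2 mm: the 30 mm spacer on the cutter block (120 mm above the stand's underside), on it the 20 mm spacer (150 mm), on top the keyed collar (170 mm, level within 3 degrees) (horizontal distance between each of spacer_30, spacer_20, key_collar and stand below 0.003 m and z of spacer_30 in the frame of stand between 0.118 and 0.122 m and z of spacer_20 in the frame of stand between 0.148 and 0.152 m and z of key_collar in the frame of stand between 0.168 and 0.172 m and angle between key_collar's own z axis and vertical below 0.05 rad and linear speed of each of key_collar, spacer_20, spacer_30 below 0.02 m/s); the robot touches nothing.
It fails at once if anything presses on the spindle, its stand or its cutter block with more than 35 N (contact force between stand and anything else above 35 N).
It fails at once if the gripper touches the cutter block (contact force between the fingers and cutter_block above 1 N).
It fails at once if a ring is dropped down the arbor (faster than 0.45 m/s while on it) ((horizontal distance between spacer_30 and stand below 0.005 m and z of spacer_30 in the frame of stand below 0.184 m and linear speed of spacer_30 above 0.45 m/s) or (horizontal distance between spacer_20 and stand below 0.005 m and z of spacer_20 in the frame of stand below 0.184 m and linear speed of spacer_20 above 0.45 m/s) or (horizontal distance between key_collar and stand below 0.005 m and z of key_collar in the frame of stand below 0.184 m and linear speed of key_collar above 0.45 m/s)).
It fails at once if something else on the bench is shifted by more than 30 mm (distance of any of shim_ring, cap_bolt, tee_key, caliper, dust_brush, moulding_sample, gouge from where it was at the start of the episode above 0.03 m).
It also fails if it takes over 72 s, if anything falls off the work surface, if the arm or the gripper's body presses on something with over 40 N, if the wrist force passes 120 N, or if a joint passes its speed limit or range.

## Working session

There is one attempt and no reset: what is moved stays moved. The work goes in short steps, Python scripts to look and compute and a tool call to move; the robot and the scene stay as the last step left them, time stands still between calls to the robot, and variables do not carry over. Pictures are saved under pics/ and viewed, and the job is handed in when it is done.

Besides the shell and the picture viewer there is one more tool, called after "Request:" in YAML: its name, and indented under it one key for each argument. play_rows: Moves the arm, as the interface text tells. Its arguments: {"type":"object","properties":{"claw":{"type":"array","items":{"type":"number"}},"travel":{"type":"array","items":{"type":"array","items":{"type":"number"}}},"dr":{"type":"array","items":{"type":"array","items":{"type":"number"}}},"force":{"type":"number"}},"required":["claw","travel","dr"]}

```bash
mkdir -p pics
cat > h.py <<'E'
import numpy as np, cv2
from plant import ctrl, vision
def shot(n,fn):
    c=vision.read_camera(n); np.savez('pics/'+fn+'.npz',**{k:np.asarray(v) for k,v in c.items()})
    cv2.imwrite('pics/'+fn+'.png',c['img'][:,:,::-1]); return c
def load(fn): return np.load('pics/'+fn+'.npz')
def world(c):
    K=c['K'];d=c['range_z'];v,u=np.mgrid[0:480,0:640]
    x=(u-K[0,2])/K[0,0]*d;y=(v-K[1,2])/K[1,1]*d
    P=np.stack([x,-y,-d,np.ones_like(d)],-1)
    return (P@np.linalg.inv(c['world_to_cam']).T)[...,:3]
E
python3 - <<'E'
from h import *
for n in ['scene','top','wrist']: c=shot(n,n+'0'); print(n,c['K'].tolist(),np.round(c['world_to_cam'],3).tolist(),[k for k in c])
s=ctrl.get_state(); print(s)
E
```

```text
scene [[615.0188490545661, 0.0, 313.8773506765926], [0.0, 615.0188490545661, 239.24374805305885], [0.0, 0.0, 1.0]] [[-0.633, 0.774, 0.005, 0.417], [-0.615, -0.507, 0.603, 0.2], [0.469, 0.379, 0.798, -1.854], [0.0, 0.0, 0.0, 1.0]] ['img', 'range_z', 'K', 'world_to_cam']
top [[572.3868896173985, 0.0, 318.76257361550176], [0.0, 572.3868896173985, 250.58451987100034], [0.0, 0.0, 1.0]] [[0.014, -1.0, 0.009, -0.102], [0.993, 0.015, 0.118, -0.546], [-0.118, 0.007, 0.993, -1.386], [0.0, 0.0, 0.0, 1.0]] ['img', 'range_z', 'K', 'world_to_cam']
wrist [[397.49725823107354, 0.0, 316.7712458579104], [0.0, 397.49725823107354, 243.03370348166922], [0.0, 0.0, 1.0]] [[0.355, 0.935, -0.003, -0.673], [-0.901, 0.341, -0.267, 0.035], [-0.249, 0.097, 0.964, -0.379], [0.0, 0.0, 0.0, 1.0]] ['img', 'range_z', 'K', 'world_to_cam']
{'time': 0.15, 'qpos': array([ 1.05798989e+00,  2.87038671e-01,  1.57783104e+00, -3.44393915e-05,
        1.27861684e+00, -1.49991218e-01]), 'dq': array([-0.00017205, -0.00139281, -0.0054556 ,  0.00118171,  0.00201966,
       -0.00127747]), 'joint_efforts': array([ 5.85639100e-04, -4.06601858e+01, -2.93140876e+01, -1.30363123e-04,
        3.98465636e-03, -1.14082917e-05]), 'eef_pos': array([0.23925261, 0.63056039, 0.19641923]), 'tcp_rot': array([ 0.12693168,  0.69571083, -0.12820559,  0.69529715]), 'contact_force': array([-0.29915008, -0.82359706, -0.36843389]), 'wrist_torque': array([-0.02779844,  0.103531  ,  0.00377883]), 'opening': 1.001713245312015}
```

View pics/scene0.png

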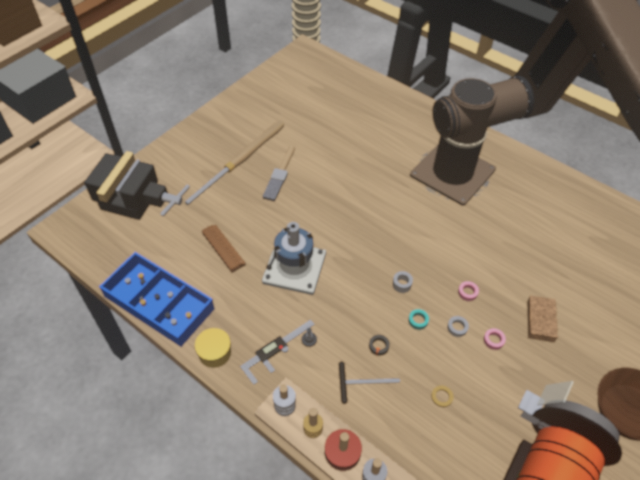

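View pics/top0.png

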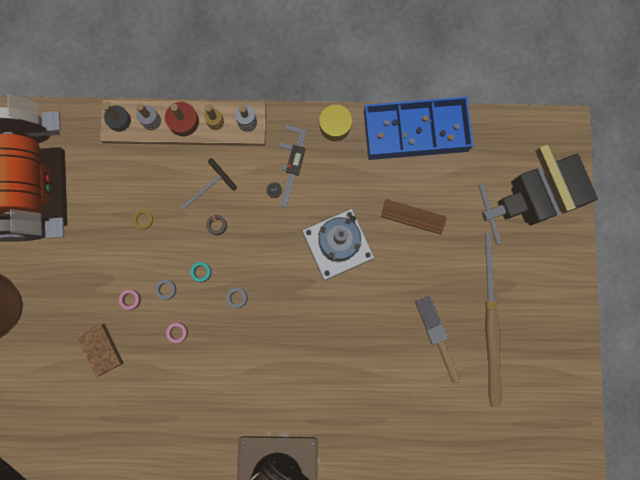

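View pics/wrist0.png

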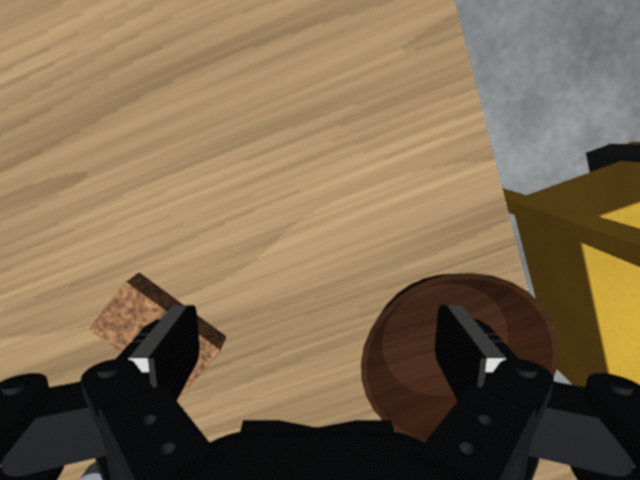

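The top view shows the stand at (339,240), grey rings at (165,289) and (236,297), and the black collar with an orange tab at (216,225). The pink and turquoise look-alikes and the brass ring are to be left alone. Next I'll measure heights and positions.

Run:
```python
from h import *
for nm in ['top0']:
    c=load(nm);W=world(c)
    for l,(u,v) in dict(A=(165,289),B=(236,297),col=(216,225),turq=(200,272),pink1=(129,300),pink2=(176,333),brass=(143,220)).items():
        w=W[v-16:v+17,u-16:u+17].reshape(-1,3); m=(w[:,2]>0.005)
        z=np.percentile(w[m][:,2],80); m2=w[:,2]>z-0.004
        (cx,cy),r=cv2.minEnclosingCircle(w[m2][:,:2].astype(np.float32)*1000)
        print(l,m.sum(),np.round(z,4),cx,cy,r,w[m2].mean(0))
    w=W[180:300,290:390].reshape(-1,3)
    print('table z',np.median(W[380:420,250:400,2]))
    for lo,hi in [(0.014,0.026),(0.112,0.128),(0.178,0.19)]:
        m=(w[:,2]>lo)&(w[:,2]<hi); p=w[m]; (cx,cy),r=cv2.minEnclosingCircle(p[:,:2].astype(np.float32)*1000)
        print(lo,m.sum(),cx,cy,r,np.median(p[:,2]),p.mean(0), cv2.minAreaRect(p[:,:2].astype(np.float32)*1000))
img=cv2.imread('pics/top0.png')
a=cv2.resize(img[180:300,280:400],None,fx=5,fy=5,interpolation=cv2.INTER_CUBIC)
cv2.imwrite('pics/t_stand.png',a)
a=cv2.resize(img[195:345,110:260],None,fx=4,fy=4,interpolation=cv2.INTER_CUBIC)
cv2.imwrite('pics/t_rings.png',a)
```

```text
A 267 0.0212 414.7010803222656 113.86190795898438 201.07144165039062 [0.44629598 0.28014947 0.04902484]
B 274 0.0312 405.40484619140625 24.395225524902344 111.57193756103516 [0.4284286  0.10396609 0.06872477]
col 250 0.0195 503.1601257324219 51.053062438964844 183.39895629882812 [0.60191685 0.15531427 0.07956446]
turq 257 0.021 492.30340576171875 201.17742919921875 25.205135345458984 [0.49066267 0.20146437 0.02046105]
pink1 267 0.0213 399.9261474609375 158.13775634765625 243.06614685058594 [0.41937124 0.35914423 0.06858711]
pink2 274 0.021 355.56512451171875 96.93004608154297 182.49278259277344 [0.34182341 0.24261858 0.07309527]
brass 229 0.0111 504.7960205078125 147.64483642578125 263.5729064941406 [0.61843504 0.34460407 0.03902146]
table z 0.00015729065001723885
0.014 1498 623.486572265625 -131.9864959716797 148.28492736816406 0.019854882463305246 [ 0.55890442 -0.14354855  0.01986539] ((588.3753662109375, -129.80386352539062), (259.15509033203125, 226.55799865722656), 80.4969482421875)
0.112 1264 567.706787109375 -140.2235107421875 51.81257247924805 0.11975846507875476 [ 0.56607049 -0.13983887  0.11970581] ((567.55322265625, -139.809814453125), (98.58881378173828, 98.10247039794922), 26.64508628845215)
0.178 139 567.436279296875 -140.14674377441406 15.000202178955078 0.18409849044492965 [ 0.5664789  -0.13968853  0.18407397] ((567.0285034179688, -140.4838409423828), (27.420045852661133, 28.87895965576172), 0.6980962753295898)
```

View pics/t_stand.png

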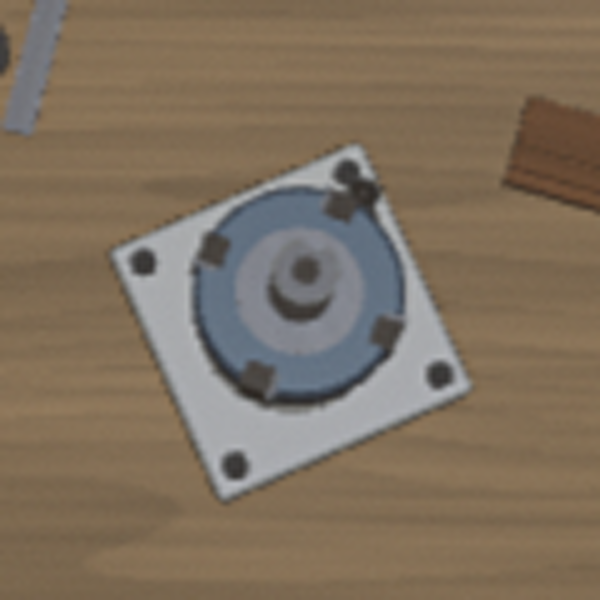

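View pics/t_rings.png

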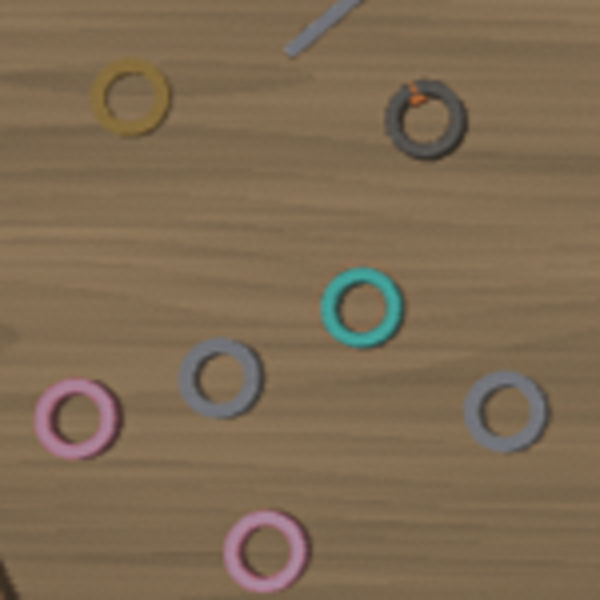

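```bash
cat >> h.py <<'E'
def ringfit(c,x,y,ztop,R=.045,r0=.025):
    W=world(c).reshape(-1,3); m=(abs(W[:,2]-ztop)<.004)&(np.hypot(W[:,0]-x,W[:,1]-y)<R)
    p=W[m]; 
    if len(p)<20: return None
    (cx,cy),r=cv2.minEnclosingCircle(p[:,:2].astype(np.float32)*1000)
    return len(p),np.round(p.mean(0)*1000,1),round(cx,1),round(cy,1),round(r,1)
E
python3 - <<'E'
from h import *
for nm in ['top0','scene0']:
    c=load(nm)
    W=world(c)
    print(nm)
    for l,a in dict(A20=(.4647,.2636,.02),B30=(.455,.138,.03),col=(.58,.172,.018),arb=(.567,-.14,.184),blk=(.567,-.14,.12)).items(): print(l,ringfit(c,*a,R=.06 if l in('blk',) else .045))
c=load('top0')
K=c['K'];w2c=c['world_to_cam']
def inter(u,v,z):
    i=np.linalg.inv(w2c); d=i[:3,:3]@np.array([(u-K[0,2])/K[0,0],-(v-K[1,2])/K[1,1],-1]); o=i[:3,3]; return o+d*(z-o[2])/d[2]
print('A',inter(165,289,.02),'B',inter(236,297,.03),'col',inter(216,225,.018), 'tab',inter(110+416/4,195+92/4,.018),'ctr',inter(110+426/4,195+119/4,.018))
print('bolt',inter(274,190,.05),'corners',[inter(280+a/5,180+b/5,.02) for a,b in [(110,250),(358,145),(470,388),(222,502)]])
E
```

```text
top0
A20 (129, array([452.1, 280.2,  19.7]), 464.8, 263.8, 44.7)
B30 (86, array([437.5, 119.1,  29.7]), 432.0, 111.9, 23.4)
col (93, array([604. , 167.8,  18. ]), 610.6, 166.5, 24.6)
arb (127, array([ 566.5, -139.8,  183.9]), 567.4, -140.1, 15.0)
blk (1064, array([ 566.2, -140.5,  119.9]), 566.9, -139.5, 51.4)
scene0
A20 (125, array([455.3, 282.9,  20.2]), 465.7, 264.0, 44.8)
B30 (79, array([441.8, 117.7,  29.8]), 434.1, 110.9, 24.8)
col (97, array([604.1, 167.6,  18.1]), 614.5, 167.4, 25.9)
arb (94, array([ 571.4, -138.9,  184.1]), 572.1, -139.2, 16.6)
blk (677, array([ 577.2, -135.2,  120.1]), 571.5, -140.3, 53.4)
A [0.44705328 0.28536197 0.02      ] B [0.42951789 0.10788236 0.03      ] col [0.60966515 0.16538415 0.018     ] tab [0.62741862 0.17104354 0.018     ] ctr [0.61032085 0.16415192 0.018     ]
bolt [0.69448541 0.01943966 0.05      ] corners [array([ 0.60002166, -0.05098522,  0.02      ]), array([ 0.65557096, -0.1751669 ,  0.02      ]), array([ 0.533083  , -0.23209338,  0.02      ]), array([ 0.47421857, -0.10888806,  0.02      ])]
```

```bash
cat >> h.py <<'E'
from scipy.spatial.transform import Rotation as Ro
def Rt(phi): c,s=np.cos(phi),np.sin(phi); return np.array([[0,c,s],[0,s,-c],[-1,0,0]])
def go(x,y,z,phideg=None):
    s=ctrl.get_state(); R=Ro.from_quat(s['tcp_rot']).as_matrix()
    ph=np.degrees(np.arctan2(R[1,1],R[0,1]))
    if phideg is None: phideg=ph
    t=R.T@(np.array([x,y,z])-s['eef_pos']); d=Ro.from_matrix(R.T@Rt(np.radians(phideg))).as_rotvec()
    print('t%.2f pos'%s['time'],np.round(s['eef_pos'],4),'phi %.2f'%ph,'tilt',np.round(R[:,0],4),'F',np.round(s['contact_force'],1),'T',np.round(s['wrist_torque'],2),'open %.3f'%s['opening'],'q6 %.2f'%s['qpos'][5])
    print(' travel',np.round(t,4).tolist(),'dr',np.round(d,4).tolist(),'rows>=',round(max(np.linalg.norm(t)/.05,np.linalg.norm(d)/.15),1))
E
python3 - <<'E'
from h import *
go(.431,.110,.15,-70)
c=load('wrist0');i=np.linalg.inv(c['world_to_cam']);s=ctrl.get_state();R=Ro.from_quat(s['tcp_rot']).as_matrix()
print('cam in tool',R.T@(i[:3,3]-s['eef_pos']),'look',R.T@-i[:3,2])
print(R)
E
```

```text
t0.15 pos [0.2393 0.6306 0.1964] phi 69.21 tilt [-9.0e-04 -1.7e-03 -1.0e+00] F [-0.3 -0.8 -0.4] T [-0.03  0.1   0.  ] open 1.002 q6 -0.15
 travel [0.0471, -0.4185, 0.364] dr [2.4297, 0.0022, 0.0012] rows>= 16.2
cam in tool [-0.17640177 -0.00072313 -0.0679683 ] look [ 9.63579101e-01 -6.92005754e-04  2.67422580e-01]
[[-9.00457430e-04  3.54897440e-01  9.34904806e-01]
 [-1.66647224e-03  9.34903354e-01 -3.54898494e-01]
 [-9.99998206e-01 -1.87756389e-03 -2.50413940e-04]]
```

Run:
```python
from h import *
go(.431,.110,.13,0)
```

```text
t0.15 pos [0.2393 0.6306 0.1964] phi 69.21 tilt [-9.0e-04 -1.7e-03 -1.0e+00] F [-0.3 -0.8 -0.4] T [-0.03  0.1   0.  ] open 1.002 q6 -0.15
 travel [0.0671, -0.4185, 0.364] dr [1.208, 0.0009, 0.0018] rows>= 11.2
```

Request:
play_rows:
  claw: [0,0,0,0,0,0,0,0,0,0,0,0,0,0]
  travel:
    - [0.067,-0.4185,0.364]
    - [0.067,-0.4185,0.364]
    - [0.067,-0.4185,0.364]
    - [0.067,-0.4185,0.364]
    - [0.067,-0.4185,0.364]
    - [0.067,-0.4185,0.364]
    - [0.067,-0.4185,0.364]
    - [0.067,-0.4185,0.364]
    - [0.067,-0.4185,0.364]
    - [0.067,-0.4185,0.364]
    - [0.067,-0.4185,0.364]
    - [0.067,-0.4185,0.364]
    - [0.067,-0.4185,0.364]
    - [0.067,-0.4185,0.364]
  dr:
    - [1.208,0.001,0.002]
    - [1.208,0.001,0.002]
    - [1.208,0.001,0.002]
    - [1.208,0.001,0.002]
    - [1.208,0.001,0.002]
    - [1.208,0.001,0.002]
    - [1.208,0.001,0.002]
    - [1.208,0.001,0.002]
    - [1.208,0.001,0.002]
    - [1.208,0.001,0.002]
    - [1.208,0.001,0.002]
    - [1.208,0.001,0.002]
    - [1.208,0.001,0.002]
    - [1.208,0.001,0.002]
  force: 30

```text
time: 1.55
eef_pos: [0.4306, 0.1106, 0.13]
tcp_rot: [0.5, 0.5, -0.5, 0.5]
contact_force: [-0.0, -0.3, 0.1]
opening: 1.0
```

Run:
```python
from h import *
c=shot('wrist','w1')
print(ringfit(c,.431,.110,.03,R=.05))
go(.431,.110,.004,0)
```

```text
(2301, array([430.6, 109.5,  30. ]), 430.7, 108.7, 25.2)
t1.60 pos [0.4305 0.1111 0.1301] phi 0.07 tilt [-2.e-04  6.e-04 -1.e+00] F [-0.1 -0.1  0.3] T [-0.03  0.04 -0.09] open 0.997 q6 0.02
 travel [0.1261, 0.0005, 0.0011] dr [0.0013, -0.0006, 0.0002] rows>= 2.5
```

View pics/w1.png

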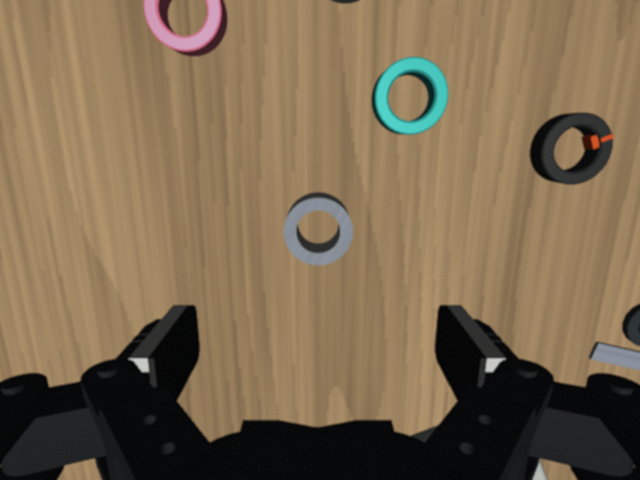

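Request:
play_rows:
  claw: [0,0,0,0,255,255,255,255,255,255,255,255,255]
  travel:
    - [0.05,0,0.002]
    - [0.1,0,0.002]
    - [0.125,0,0.002]
    - [0.125,0,0.002]
    - [0.125,0,0.002]
    - [0.125,0,0.002]
    - [0.125,0,0.002]
    - [0.125,0,0.002]
    - [0.125,0,0.002]
    - [0.125,0,0.002]
    - [0.125,0,0.002]
    - [0.125,0,0.002]
    - [0.125,0,0.002]
  dr:
    - [0.0013,0,0]
    - [0.0013,0,0]
    - [0.0013,0,0]
    - [0.0013,0,0]
    - [0.0013,0,0]
    - [0.0013,0,0]
    - [0.0013,0,0]
    - [0.0013,0,0]
    - [0.0013,0,0]
    - [0.0013,0,0]
    - [0.0013,0,0]
    - [0.0013,0,0]
    - [0.0013,0,0]
  force: 40

```text
time: 2.9
eef_pos: [0.4305, 0.1091, 0.005]
tcp_rot: [0.5, 0.5, -0.5, 0.5]
contact_force: [-0.3, -0.0, 0.4]
opening: 0.003
```

Run:
```python
from h import *
c=shot('wrist','w2')
go(.567,-.140,.25,0)
```

```text
t2.95 pos [0.4305 0.1091 0.005 ] phi -0.00 tilt [-4.e-04  7.e-04 -1.e+00] F [ 0.2 -0.1 -0.2] T [-0.02  0.05  0.01] open -0.002 q6 0.02
 travel [-0.2452, 0.1365, 0.249] dr [-0.0001, -0.0007, 0.0004] rows>= 7.5
```

View pics/w2.png

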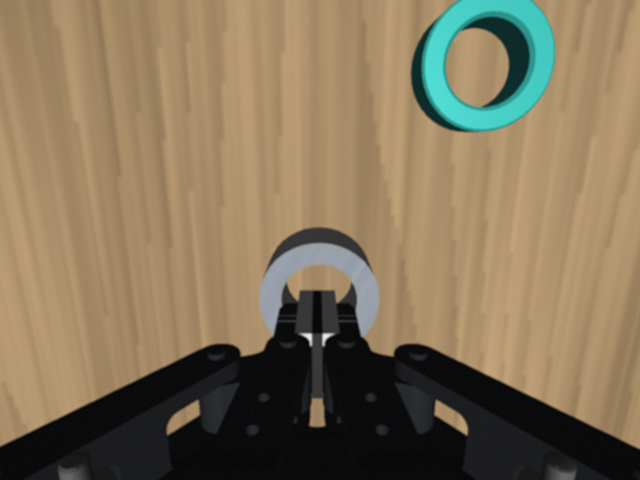

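Run:
```python
from h import *
c=load('w2');W=world(c)
for p in [(318,293),(318,300),(318,320),(285,312),(350,312),(300,300),(335,300),(270,300),(365,300),(318,255),(318,240),(318,275)]:
    print(p,np.round(W[p[1],p[0]],4), c['range_z'][p[1],p[0]])
print(ringfit(c,.431,.109,.03))
c=shot('scene','s2'); 
a=cv2.resize(c['img'][200:360,330:490],None,fx=4,fy=4)[:,:,::-1]; cv2.imwrite('pics/s2c.png',a)
```

```text
(318, 293) [0.4304 0.119  0.0448] 0.1471175
(318, 300) [0.4304 0.119  0.0511] 0.14098927
(318, 320) [0.4303 0.1196 0.0681] 0.12445965
(285, 312) [0.4187 0.1152 0.053 ] 0.14020857
(350, 312) [0.4417 0.1152 0.053 ] 0.14024277
(300, 300) [0.4241 0.1198 0.0531] 0.13889728
(335, 300) [0.4364 0.1193 0.052 ] 0.14008112
(270, 300) [0.4109 0.1104 0.0316] 0.1621143
(365, 300) [0.4498 0.1098 0.0302] 0.16362211
(318, 255) [0.4304 0.1293 0.0305] 0.15816799
(318, 240) [0.4304 0.1338 0.0244] 0.16279078
(318, 275) [ 4.305e-01  1.095e-01 -4.000e-04] 0.19317105
(4613, array([431.1, 118.5,  30. ]), 430.6, 109.1, 25.2)
```

View pics/s2c.png

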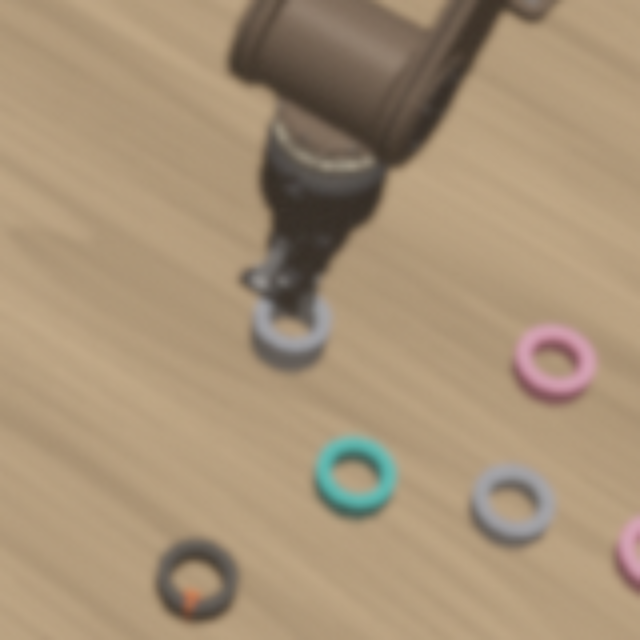

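Run:
```python
from h import *
c=load('w2');W=world(c)
a=cv2.resize(c['img'][220:420,218:418],None,fx=3,fy=3,interpolation=cv2.INTER_CUBIC)[:,:,::-1]
a=np.clip(a.astype(float)*2.2,0,255).astype(np.uint8)
cv2.imwrite('pics/w2c.png',a)
for v in range(276,345,4): print(v,np.round(W[v,312],4),np.round(W[v,300],4))
```

```text
276 [0.4276 0.1094 0.0007] [ 4.218e-01  1.091e-01 -2.000e-04]
280 [ 4.276e-01  1.070e-01 -2.000e-04] [4.218e-01 1.071e-01 1.000e-04]
284 [0.4276 0.1052 0.0005] [4.217e-01 1.051e-01 1.000e-04]
288 [0.4276 0.1032 0.0008] [ 4.217e-01  1.028e-01 -2.000e-04]
292 [0.4282 0.1192 0.0443] [0.4237 0.1196 0.0452]
296 [0.4282 0.1194 0.0485] [0.4239 0.1193 0.0484]
300 [0.4283 0.1194 0.0521] [0.4241 0.1198 0.0531]
304 [0.4283 0.1194 0.0556] [0.4241 0.1191 0.0548]
308 [0.4283 0.1192 0.0584] [0.4243 0.1194 0.0587]
312 [0.4284 0.1195 0.062 ] [0.4244 0.1196 0.0623]
316 [0.4284 0.1199 0.0659] [0.4245 0.1193 0.0646]
320 [0.4284 0.1197 0.0683] [0.4246 0.1187 0.0663]
324 [0.4285 0.1194 0.0704] [0.4248 0.1194 0.0704]
328 [0.4285 0.1195 0.0731] [0.4248 0.119  0.0721]
332 [0.4285 0.1193 0.0753] [0.425  0.1193 0.0753]
336 [0.4285 0.1193 0.0777] [0.4251 0.1197 0.0784]
340 [0.4285 0.1168 0.0755] [0.4253 0.1207 0.0825]
344 [0.4285 0.1158 0.0761] [0.4253 0.1205 0.0843]
```

View pics/w2c.png

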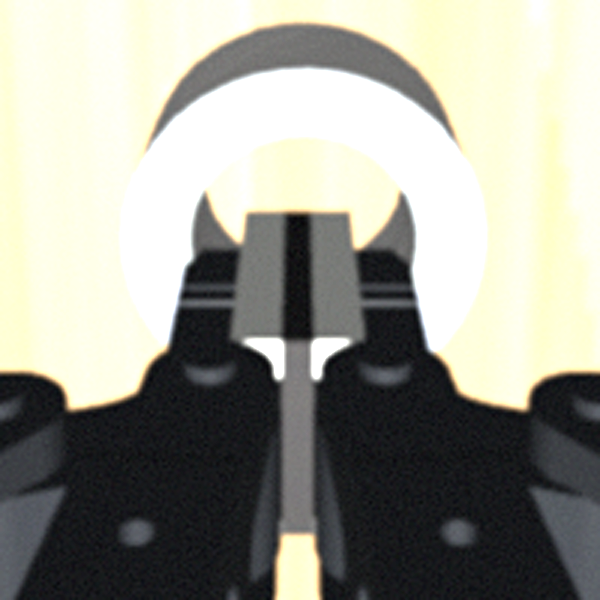

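The closed fingertips measure z≈0.042 while the reported TCP is 0.005. The real tips are therefore about 37 mm short of the reported TCP, and the fingers closed in the air above the untouched ring. I'll open, go about 38 mm lower in small steps, and grip again.

Request:
play_rows:
  claw: [0,0,0,0,0,0,0,0,0,0,0,0]
  travel:
    - [0,0,0]
    - [0,0,0]
    - [0,0,0]
    - [0,0,0]
    - [0,0,0]
    - [0,0,0]
    - [0,0,0]
    - [0.01,0,0]
    - [0.02,0,0]
    - [0.03,0,0]
    - [0.038,0,0]
    - [0.038,0,0]
  dr:
    - [0,0,0]
    - [0,0,0]
    - [0,0,0]
    - [0,0,0]
    - [0,0,0]
    - [0,0,0]
    - [0,0,0]
    - [0,0,0]
    - [0,0,0]
    - [0,0,0]
    - [0,0,0]
    - [0,0,0]

```text
time: 4.2
eef_pos: [0.4288, 0.1091, -0.0348]
tcp_rot: [0.499, 0.501, -0.501, 0.499]
contact_force: [-0.8, -0.2, -0.7]
opening: 1.003
```

Run:
```python
from h import *
c=shot('wrist','w3')
go(.567,-.140,.25,0)
print(ringfit(c,.431,.109,.03))
```

```text
t4.25 pos [ 0.4295  0.1091 -0.034 ] phi -0.01 tilt [-2.8e-03  6.0e-04 -1.0e+00] F [-0.4 -0.4  0.2] T [ 0.02 -0.01  0.  ] open 0.999 q6 0.02
 travel [-0.2846, 0.1367, 0.2489] dr [-0.0001, -0.0006, 0.0028] rows>= 8.0
(12214, array([433. , 110.7,  29.9]), 430.5, 111.9, 44.8)
```

View pics/w3.png

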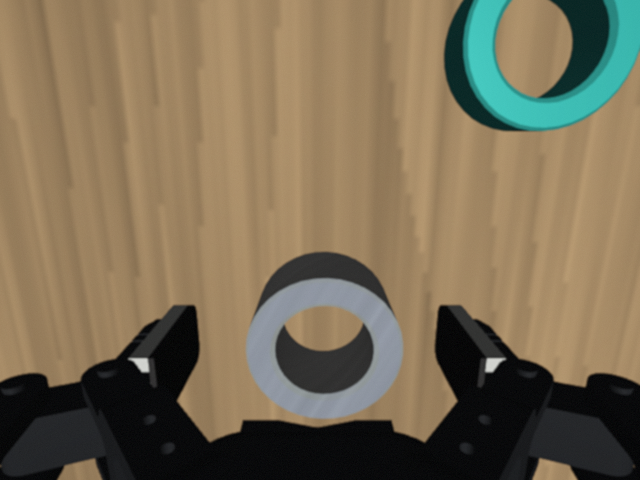

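The ring now sits between the fingers: ring centre at (325,345), finger inner faces at x≈197 and 437. I'll close now.

Request:
play_rows:
  claw: [255,255,255,255,255,255,255,255]
  travel:
    - [0,0.001,0]
    - [0,0.001,0]
    - [0,0.001,0]
    - [0,0.001,0]
    - [0,0.001,0]
    - [0,0.001,0]
    - [0,0.001,0]
    - [0,0.001,0]
  dr:
    - [0,0,0.0028]
    - [0,0,0.0028]
    - [0,0,0.0028]
    - [0,0,0.0028]
    - [0,0,0.0028]
    - [0,0,0.0028]
    - [0,0,0.0028]
    - [0,0,0.0028]
  force: 40

```text
time: 5.05
eef_pos: [0.4315, 0.1091, -0.0333]
tcp_rot: [0.501, 0.5, -0.499, 0.5]
contact_force: [0.9, 0.1, 5.2]
opening: 0.573
```

Run:
```python
from h import *
c=shot('wrist','w4')
W=world(c)
go(.567,-.140,.20,0)
print(ringfit(c,.431,.109,.03,R=.03))
for v in range(270,345,5): print(v,np.round(W[v,215:440:15,2]*1000,0))
```

```text
t5.10 pos [ 0.4315  0.1091 -0.0334] phi -0.01 tilt [ 1.9e-03  7.0e-04 -1.0e+00] F [-0.2 -0.5  4.7] T [-0.03 -0.17 -0.03] open 0.569 q6 0.02
 travel [-0.2333, 0.136, 0.249] dr [-0.0001, -0.0007, -0.0019] rows>= 7.3
(11934, array([430.8, 110.9,  29.9]), 431.0, 111.6, 29.2)
270 [ 1. -0.  0.  1.  9. 19. 23. 24. 21. 16.  1. -0.  0. -1.  1.]
275 [-1. -1.  1. -1. 16. 24. 27. 28. 27. 21.  9.  1.  0. -0.  0.]
280 [ 0. -0.  0.  1. 22. 29. 30. 31. 29. 26. 15.  0. -0. -0.  0.]
285 [-0.  0.  1. 10. 27. 31. 31. 30. 30. 30. 22.  0. -0.  0.  1.]
290 [-0. -0. -1. 18. 30. 30. 30. 30. 31. 29. 27. -0.  0.  2.  1.]
295 [-1. -0.  9. 26. 31. 31. 30. 30. 30. 30. 30.  0.  9.  0.  1.]
300 [-0. 14. 13. 30. 30. 30. 30. 30. 30. 29. 31. 17. 13.  1.  0.]
305 [ 1. 18. 18. 31. 31. 30. 29. -1. 30. 29. 30. 28. 20. -0.  1.]
310 [13. 22. 17. 31. 30. 31.  1.  1.  1. 29. 30. 30. 22. 13.  0.]
315 [17. 26. 18. 30. 30. -1.  1.  1. -0. 29. 30. 31. 25. 26. 18.]
320 [21. 30. 30. 30. 30. -0. -1. -0. -0.  1. 32. 31. 29. 30. 21.]
325 [24. 32. 31. 30.  9.  1.  0.  2.  1. -0. 31. 30. 30. 33. 24.]
330 [35. 36. 31. 30.  9. -0. -1.  0.  0.  1. 31. 31. 31. 36. 28.]
335 [39. 39. 30. 31. 12.  1.  1. -0.  0.  3. 30. 29. 32. 38. 31.]
340 [41. 41. 31. 31. 15.  3.  1.  1.  0.  7. 29. 31. 32. 40. 43.]
```

View pics/w4.png

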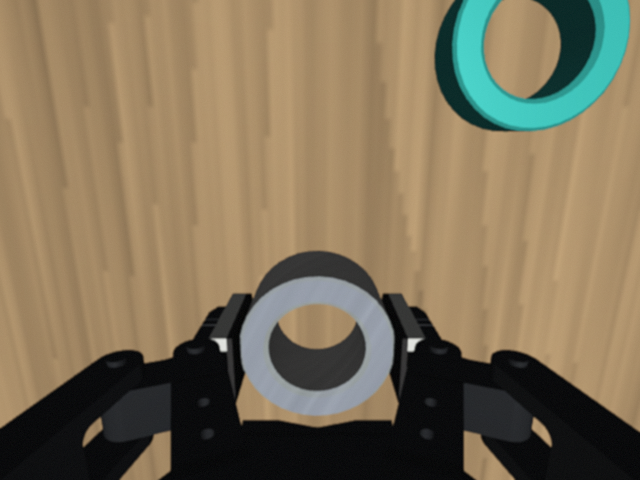

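Request:
play_rows:
  claw: [255,255,255,255,255,255,255,255,255,255,255,255,255,255]
  travel:
    - [-0.04,0,0]
    - [-0.09,0,0]
    - [-0.14,0,0]
    - [-0.19,0,0]
    - [-0.213,0.02,0.04]
    - [-0.213,0.045,0.08]
    - [-0.213,0.07,0.12]
    - [-0.213,0.09,0.16]
    - [-0.213,0.115,0.2]
    - [-0.213,0.13,0.235]
    - [-0.213,0.136,0.249]
    - [-0.213,0.136,0.249]
    - [-0.213,0.136,0.249]
    - [-0.213,0.136,0.249]
  dr:
    - [0,0,0]
    - [0,0,-0.002]
    - [0,0,-0.002]
    - [0,0,-0.002]
    - [0,0,-0.002]
    - [0,0,-0.002]
    - [0,0,-0.002]
    - [0,0,-0.002]
    - [0,0,-0.002]
    - [0,0,-0.002]
    - [0,0,-0.002]
    - [0,0,-0.002]
    - [0,0,-0.002]
    - [0,0,-0.002]

```text
time: 6.5
eef_pos: [0.5661, -0.1384, 0.1788]
tcp_rot: [0.5, 0.501, -0.5, 0.499]
contact_force: [0.2, 0.5, -3.2]
opening: 0.569
```

Run:
```python
from h import *
c=shot('wrist','w5')
go(.567,-.140,.167,0)
print('ring',ringfit(c,.567,-.14,.23,R=.03),ringfit(c,.567,-.14,.234,R=.03))
print('arbor',ringfit(c,.567,-.14,.184,R=.03)); print('blk',ringfit(c,.567,-.14,.12,R=.06))
```

```text
t6.55 pos [ 0.5663 -0.1384  0.1792] phi 0.08 tilt [-0.0015  0.0016 -1.    ] F [-0.  -0.  -2.2] T [0.04 0.03 0.03] open 0.573 q6 -0.42
 travel [0.0122, 0.0007, 0.0016] dr [0.0015, -0.0016, 0.0015] rows>= 0.2
ring (2446, array([ 566.4, -135.8,  230.1]), 566.8, -128.6, 27.7) (2663, array([ 566.5, -135.8,  234.1]), 566.9, -137.3, 29.0)
arbor (423, array([ 567.9, -151.7,  184.2]), 567.8, -151.7, 10.2)
blk (12799, array([ 570.1, -126.8,  120.3]), 569.1, -141.7, 52.8)
```

View pics/w5.png

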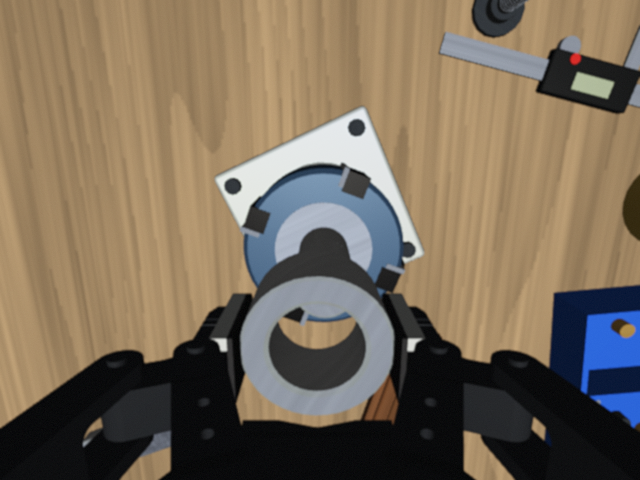

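```bash
cat >> h.py <<'E'
from scipy.optimize import least_squares
def cyl(c,x,y,z0,z1,r,tol=.004):
    W=world(c).reshape(-1,3); p=np.array([x,y])
    for k in range(4):
        d=np.hypot(W[:,0]-p[0],W[:,1]-p[1]); m=(W[:,2]>z0)&(W[:,2]<z1)&(abs(d-r)<tol)
        q=W[m]; f=least_squares(lambda a: np.hypot(q[:,0]-a[0],q[:,1]-a[1])-r,p,loss='soft_l1',f_scale=.0007); p=f.x
    return len(q),np.round(p*1000,2),round(np.std(f.fun)*1000,2)
def disc(c,x,y,z,R):
    # top-face edge: fit using image-projected boundary
    W=world(c); m=((abs(W[...,2]-z)<.003)&(np.hypot(W[...,0]-x,W[...,1]-y)<R+.006)).astype(np.uint8)
    return m
E
python3 - <<'E'
from h import *
c=load('w5'); s=ctrl.get_state()
print('arb',cyl(c,.567,-.14,.126,.178,.015))
print('ring',cyl(c,.5665,-.1385,.217,.239,.025))
for n,zs in [('w4',0)]:
    print('ring4',cyl(load(n),.431,.109,.004,.026,.025))
print('top arb',cyl(load('top0'),.567,-.14,.126,.178,.015), cyl(load('scene0'),.567,-.14,.126,.178,.015))
print('top30',cyl(load('top0'),.431,.109,.004,.026,.025),'w1',cyl(load('w1'),.431,.109,.004,.026,.025))
E
```

```text
arb (906, array([ 569.14, -141.33]), np.float64(0.15))
ring (2969, array([ 565.53, -138.65]), np.float64(0.98))
ring4 (2896, array([430.75, 108.93]), np.float64(0.97))
top arb (39, array([ 567.87, -140.44]), np.float64(0.25)) (159, array([ 570.28, -140.48]), np.float64(1.61))
top30 (37, array([429.72, 109.25]), np.float64(1.38)) w1 (241, array([430.6 , 108.57]), np.float64(0.09))
```

Run:
```python
from h import *
go(.5698,-.1411,.155,0)
```

```text
t6.55 pos [ 0.5663 -0.1384  0.1792] phi 0.08 tilt [-0.0015  0.0016 -1.    ] F [-0.  -0.  -2.2] T [0.04 0.03 0.03] open 0.573 q6 -0.42
 travel [0.0242, 0.0036, 0.0028] dr [0.0015, -0.0016, 0.0015] rows>= 0.5
```

Request:
play_rows:
  claw: [255,255,255,255,255,255,255,255]
  travel:
    - [0,0.0036,0.0028]
    - [0.01,0.0036,0.0028]
    - [0.02,0.0036,0.0028]
    - [0.025,0.0036,0.0028]
    - [0.025,0.0036,0.0028]
    - [0.028,0.0036,0.0028]
    - [0.029,0.0036,0.0028]
    - [0.03,0.0036,0.0028]
  dr:
    - [0.0015,-0.0016,0.0015]
    - [0.0015,-0.0016,0.0015]
    - [0.0015,-0.0016,0.0015]
    - [0.0015,-0.0016,0.0015]
    - [0.0015,-0.0016,0.0015]
    - [0.0015,-0.0016,0.0015]
    - [0.0015,-0.0016,0.0015]
    - [0.0015,-0.0016,0.0015]

```text
time: 7.35
eef_pos: [0.57, -0.1413, 0.1494]
tcp_rot: [0.5, 0.5, -0.5, 0.5]
contact_force: [0.5, 0.2, -2.9]
opening: 0.574
```

Run:
```python
from h import *
go(.5698,-.1411,.145,0)
```

```text
t7.35 pos [ 0.57   -0.1413  0.1494] phi -0.01 tilt [ 6.e-04 -3.e-04 -1.e+00] F [ 0.5  0.2 -2.9] T [ 0.02 -0.03 -0.  ] open 0.574 q6 -0.42
 travel [0.0044, -0.0003, -0.0002] dr [-0.0002, 0.0003, -0.0006] rows>= 0.1
```

Request:
play_rows:
  claw: [255,255,255,255]
  travel:
    - [0.001,0,0]
    - [0.002,0,0]
    - [0.003,0,0]
    - [0.003,0,0]
  dr:
    - [0,0,0]
    - [0,0,0]
    - [0,0,0]
    - [0,0,0]

```text
time: 7.75
eef_pos: [0.57, -0.1413, 0.1463]
tcp_rot: [0.5, 0.5, -0.5, 0.5]
contact_force: [-0.0, -0.2, -3.5]
opening: 0.572
```

Run:
```python
from h import *
go(.5698,-.1411,.145,0)
```

```text
t7.75 pos [ 0.57   -0.1413  0.1463] phi -0.01 tilt [ 4.e-04 -2.e-04 -1.e+00] F [-0.  -0.2 -3.5] T [ 0.03  0.01 -0.  ] open 0.572 q6 -0.42
 travel [0.0013, -0.0002, -0.0002] dr [-0.0002, 0.0002, -0.0004] rows>= 0.0
```

Request:
play_rows:
  claw: [255,255,255,255,255,255,255,255,255,255,255]
  travel:
    - [0.003,0,0]
    - [0.007,0,0]
    - [0.012,0,0]
    - [0.017,0,0]
    - [0.022,0,0]
    - [0.027,0,0]
    - [0.032,0,0]
    - [0.038,0,0]
    - [0.044,0,0]
    - [0.05,0,0]
    - [0.053,0,0]
  dr:
    - [0,0,0]
    - [0,0,0]
    - [0,0,0]
    - [0,0,0]
    - [0,0,0]
    - [0,0,0]
    - [0,0,0]
    - [0,0,0]
    - [0,0,0]
    - [0,0,0]
    - [0,0,0]

```text
time: 8.85
eef_pos: [0.5695, -0.1411, 0.0922]
tcp_rot: [0.5, 0.5, -0.5, 0.5]
contact_force: [1.0, -0.7, -4.0]
opening: 0.574
```

Run:
```python
from h import *
go(.5698,-.1411,.0866,0)
```

```text
t8.85 pos [ 0.5695 -0.1411  0.0922] phi -0.01 tilt [-9.e-04  4.e-04 -1.e+00] F [ 1.  -0.7 -4. ] T [-0.02 -0.03 -0.08] open 0.574 q6 -0.42
 travel [0.0056, 0.0003, 0.0] dr [-0.0002, -0.0004, 0.0009] rows>= 0.1
```

Request:
play_rows:
  claw: [255,255,255,255,255,255]
  travel:
    - [0.001,0,0]
    - [0.002,0,0]
    - [0.003,0,0]
    - [0.004,0,0]
    - [0.005,0,0]
    - [0.005,0,0]
  dr:
    - [0,0,0.001]
    - [0,0,0.001]
    - [0,0,0.001]
    - [0,0,0.001]
    - [0,0,0.001]
    - [0,0,0.001]

```text
time: 9.45
eef_pos: [0.5695, -0.1411, 0.0872]
tcp_rot: [0.5, 0.5, -0.5, 0.5]
contact_force: [0.1, 0.8, -2.2]
opening: 0.57
```

Run:
```python
from h import *
go(.5698,-.1411,.0866,0)
```

```text
t9.45 pos [ 0.5695 -0.1411  0.0872] phi -0.01 tilt [ 1.e-04  4.e-04 -1.e+00] F [ 0.1  0.8 -2.2] T [-0.    0.01 -0.02] open 0.570 q6 -0.42
 travel [0.0006, 0.0003, 0.0] dr [-0.0002, -0.0004, -0.0001] rows>= 0.0
```

Request:
play_rows:
  claw: [255,255,255]
  travel:
    - [0.0005,0,0]
    - [0.001,0,0]
    - [0.001,0,0]
  dr:
    - [0,0,0]
    - [0,0,0]
    - [0,0,0]

```text
time: 9.75
eef_pos: [0.5696, -0.1411, 0.0867]
tcp_rot: [0.5, 0.5, -0.5, 0.5]
contact_force: [-1.8, 0.9, -0.3]
opening: 0.574
```

Request:
play_rows:
  claw: [100,60,0,0,0,0,0,0,0,0,0,0,0]
  travel:
    - [0,0,0]
    - [0,0,0]
    - [0,0,0]
    - [0,0,0]
    - [0,0,0]
    - [0,0,0]
    - [-0.03,0,0]
    - [-0.07,0,0]
    - [-0.12,0,0]
    - [-0.17,0,0]
    - [-0.19,0,0]
    - [-0.19,0,0]
    - [-0.19,0,0]
  dr:
    - [0,0,0]
    - [0,0,0]
    - [0,0,0]
    - [0,0,0]
    - [0,0,0]
    - [0,0,0]
    - [0,0,0]
    - [0,0,0]
    - [0,0,0]
    - [0,0,0]
    - [0,0,0]
    - [0,0,0]
    - [0,0,0]

```text
time: 11.05
eef_pos: [0.5693, -0.1411, 0.2762]
tcp_rot: [0.5, 0.5, -0.5, 0.5]
contact_force: [0.2, -0.2, -0.8]
opening: 0.997
```

Run:
```python
from h import *
c=shot('wrist','w6')
print('ring30',cyl(c,.5696,-.141,.126,.146,.025),'top',ringfit(c,.5696,-.1411,.15,R=.03),'arb',cyl(c,.5696,-.141,.155,.18,.015),ringfit(c,.5696,-.1411,.184,R=.02))
a=cv2.resize(c['img'][130:330,218:418],None,fx=3,fy=3,interpolation=cv2.INTER_CUBIC)[:,:,::-1]
cv2.imwrite('pics/w6c.png',a)
go(.447,.285,.10,0)
```

```text
ring30 (160, array([ 568.85, -141.7 ]), np.float64(0.09)) top (1524, array([ 569.1, -135. ,  150.1]), 568.8, -141.5, 25.1) arb (244, array([ 568.95, -141.43]), np.float64(0.41)) (1346, array([ 568.4, -140.4,  184.2]), 569.1, -141.4, 15.1)
t11.10 pos [ 0.5687 -0.1408  0.2746] phi -0.01 tilt [-0.0028  0.0016 -1.    ] F [ 0.2 -0.4 -0.9] T [-0.01  0.    0.01] open 1.002 q6 -0.42
 travel [0.1756, -0.1213, -0.4255] dr [-0.0001, -0.0016, 0.0028] rows>= 9.5
```

View pics/w6.png

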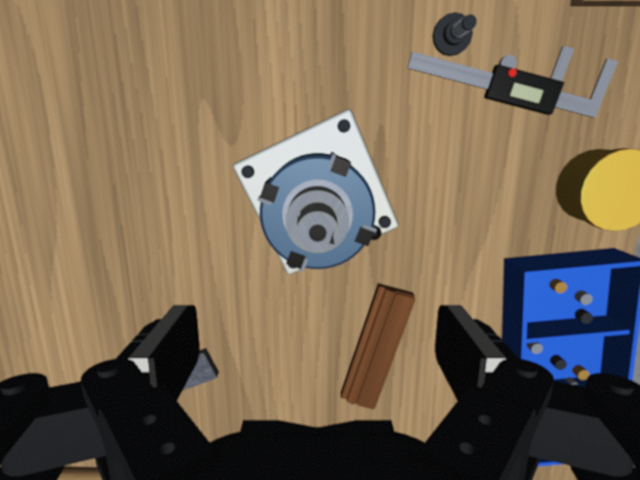

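View pics/w6c.png

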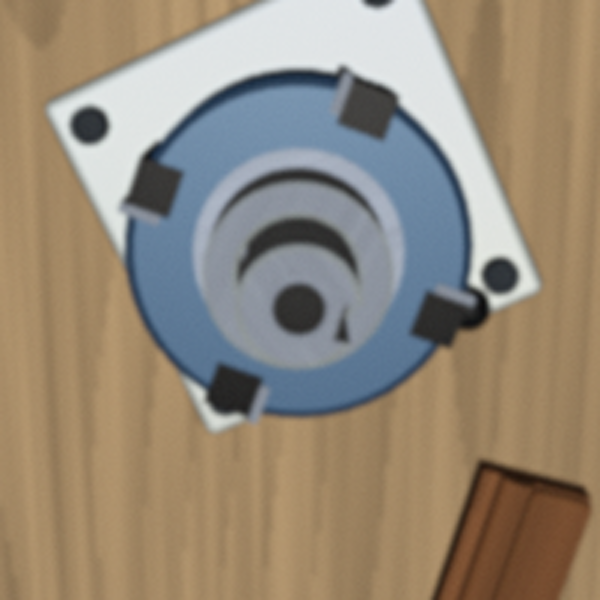

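Run:
```python
from h import *
c=load('w6');K=c['K'];w2c=c['world_to_cam']
# rectified top view of plane z=.184 around arbor, 0.1mm/px
cx,cy=.5690,-.1414
n=400; g=(np.arange(n)-n/2)*1e-4
X,Y=np.meshgrid(cx+g,cy-g)  # up=+y, right=+x
P=np.stack([X,Y,np.full_like(X,.184),np.ones_like(X)],-1)@w2c.T
u=K[0,0]*P[...,0]/-P[...,2]+K[0,2]; v=K[1,1]*(-P[...,1])/-P[...,2]+K[1,2]
a=cv2.remap(c['img'],u.astype(np.float32),v.astype(np.float32),cv2.INTER_CUBIC)
d=cv2.remap(c['range_z'],u.astype(np.float32),v.astype(np.float32),cv2.INTER_NEAREST)
gr=cv2.cvtColor(a,cv2.COLOR_RGB2GRAY)
cv2.circle(a,(200,200),150,(255,0,0),1)
cv2.imwrite('pics/rect6.png',cv2.resize(a[:,:,::-1],(600,600)))
for rr in (11,12,13,14):
    th=np.radians(np.arange(0,360,3)); q=[gr[int(round(200-rr*10*np.sin(t))),int(round(200+rr*10*np.cos(t)))] for t in th]
    print(rr,[int(x) for x in q])
```

```text
11 [116, 122, 129, 136, 141, 143, 144, 146, 145, 145, 144, 144, 146, 146, 146, 144, 144, 145, 145, 144, 144, 144, 143, 145, 146, 144, 145, 147, 146, 145, 146, 145, 146, 146, 144, 146, 148, 148, 146, 146, 145, 144, 146, 148, 147, 146, 146, 146, 145, 148, 151, 152, 150, 150, 148, 148, 148, 148, 148, 148, 149, 149, 149, 147, 147, 148, 146, 146, 145, 144, 146, 146, 146, 145, 146, 147, 146, 146, 145, 146, 147, 147, 146, 148, 149, 148, 149, 148, 147, 147, 149, 150, 150, 151, 151, 151, 149, 147, 145, 145, 148, 148, 147, 146, 145, 141, 131, 110, 90, 72, 64, 58, 58, 62, 71, 80, 97, 110, 115, 119]
12 [141, 138, 139, 143, 143, 145, 147, 147, 147, 148, 150, 149, 148, 149, 149, 149, 148, 148, 148, 146, 144, 144, 144, 144, 144, 143, 144, 145, 144, 146, 143, 146, 147, 147, 145, 145, 147, 149, 148, 145, 146, 146, 146, 146, 146, 145, 144, 145, 147, 150, 151, 150, 151, 150, 148, 148, 149, 148, 147, 149, 148, 148, 146, 146, 145, 145, 145, 145, 146, 146, 146, 146, 148, 147, 146, 146, 146, 146, 145, 146, 146, 145, 145, 147, 147, 148, 149, 148, 149, 148, 148, 148, 149, 151, 152, 150, 149, 147, 146, 145, 1
[... 597 characters left out ...]
146, 145, 147, 147, 146, 146, 144, 134, 105, 77, 83, 99, 124, 136, 143, 147, 148, 148, 146, 147]
14 [146, 147, 147, 147, 151, 150, 148, 149, 148, 147, 147, 148, 148, 147, 149, 148, 149, 149, 149, 152, 151, 152, 150, 149, 148, 145, 145, 145, 146, 145, 147, 146, 147, 148, 147, 147, 147, 147, 151, 149, 147, 146, 148, 147, 147, 145, 144, 147, 148, 150, 148, 144, 145, 145, 146, 147, 147, 147, 145, 146, 146, 145, 146, 147, 147, 148, 148, 148, 150, 150, 148, 149, 149, 149, 151, 151, 149, 147, 146, 145, 144, 141, 138, 138, 138, 137, 133, 132, 132, 132, 132, 131, 133, 134, 136, 140, 139, 138, 141, 138, 140, 141, 144, 143, 143, 144, 148, 144, 131, 115, 123, 137, 146, 149, 147, 148, 147, 148, 145, 147]
```

View pics/rect6.png

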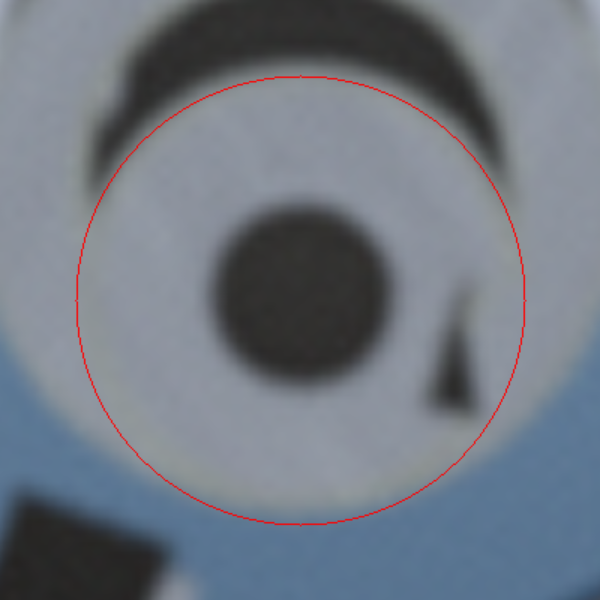

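```bash
cat >> h.py <<'E'
def rect(c,cx,cy,z,fn,half=.02):
    K=c['K'];w2c=c['world_to_cam']; n=400; g=(np.arange(n)-n/2)*half/200
    X,Y=np.meshgrid(cx+g,cy-g)
    P=np.stack([X,Y,np.full_like(X,z),np.ones_like(X)],-1)@w2c.T
    u=(K[0,0]*P[...,0]/-P[...,2]+K[0,2]).astype(np.float32); v=(K[1,1]*(-P[...,1])/-P[...,2]+K[1,2]).astype(np.float32)
    a=cv2.remap(c['img'],u,v,cv2.INTER_CUBIC); d=cv2.remap(c['range_z'],u,v,cv2.INTER_NEAREST)
    Pz=(-P[...,2]).astype(np.float32)
    low=(d-Pz)  # >0 : surface lies behind plane
    vis=np.clip(128-low*6000,0,255).astype(np.uint8)
    cv2.imwrite('pics/'+fn+'.png',np.hstack([a[:,:,::-1],cv2.cvtColor(vis,cv2.COLOR_GRAY2BGR)])); return a,low
E
python3 - <<'E'
from h import *
a,low=rect(load('w6'),.5690,-.1414,.184,'r6')
go(.569,-.1411,.205,-105)
E
```

```text
t11.10 pos [ 0.5687 -0.1408  0.2746] phi -0.01 tilt [-0.0028  0.0016 -1.    ] F [ 0.2 -0.4 -0.9] T [-0.01  0.    0.01] open 1.002 q6 -0.42
 travel [0.0696, 0.0005, 0.0004] dr [1.8325, 0.0014, 0.0034] rows>= 12.2
```

View pics/r6.png

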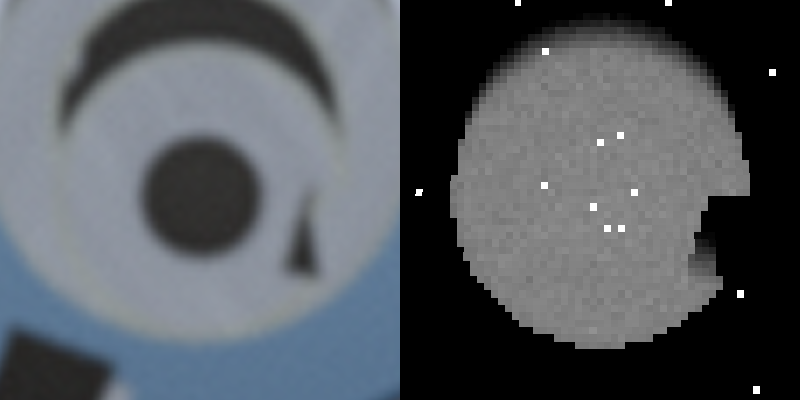

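Step 1 looks done: spacer_30's top is at z=0.150 and it is concentric with the arbor. The keyway notch is visible to the lower right of the arbor, and I estimate its azimuth at −16°. Next is the 20 mm spacer.

Run:
```python
from h import *
go(.4485,.2865,.09,0)
```

```text
t11.10 pos [ 0.5687 -0.1408  0.2746] phi -0.01 tilt [-0.0028  0.0016 -1.    ] F [ 0.2 -0.4 -0.9] T [-0.01  0.    0.01] open 1.002 q6 -0.42
 travel [0.1856, -0.1197, -0.427] dr [-0.0001, -0.0016, 0.0028] rows>= 9.6
```

Request:
play_rows:
  claw: [0,0,0,0,0,0,0,0,0,0,0,0,0,0]
  travel:
    - [0,-0.01,-0.04]
    - [0,-0.02,-0.085]
    - [0,-0.035,-0.13]
    - [0.01,-0.05,-0.175]
    - [0.03,-0.062,-0.22]
    - [0.05,-0.075,-0.265]
    - [0.08,-0.087,-0.305]
    - [0.11,-0.098,-0.345]
    - [0.14,-0.108,-0.385]
    - [0.165,-0.117,-0.415]
    - [0.185,-0.12,-0.427]
    - [0.185,-0.12,-0.427]
    - [0.185,-0.12,-0.427]
    - [0.185,-0.12,-0.427]
  dr:
    - [0,0,0]
    - [0,0,0.003]
    - [0,0,0.003]
    - [0,0,0.003]
    - [0,0,0.003]
    - [0,0,0.003]
    - [0,0,0.003]
    - [0,0,0.003]
    - [0,0,0.003]
    - [0,0,0.003]
    - [0,0,0.003]
    - [0,0,0.003]
    - [0,0,0.003]
    - [0,0,0.003]

```text
time: 12.5
eef_pos: [0.4491, 0.2858, 0.0913]
tcp_rot: [0.501, 0.5, -0.5, 0.5]
contact_force: [-0.1, -0.0, 0.3]
opening: 1.0
```

Run:
```python
from h import *
c=shot('wrist','w7')
print(ringfit(c,.4485,.2865,.02,R=.032),cyl(c,.4485,.2865,.004,.016,.025))
go(.4485,.2865,-.034,0)
```

```text
(2841, array([449. , 288.4,  20. ]), 449.0, 287.6, 25.2) (163, array([449.1 , 287.53]), np.float64(0.09))
t12.55 pos [0.4495 0.2859 0.0918] phi -0.09 tilt [ 0.0023  0.0022 -1.    ] F [-0.3 -0.  -0.7] T [ 0.03 -0.01  0.  ] open 1.002 q6 0.38
 travel [0.1258, -0.0013, -0.0003] dr [-0.0016, -0.0022, -0.0023] rows>= 2.5
```

View pics/w7.png

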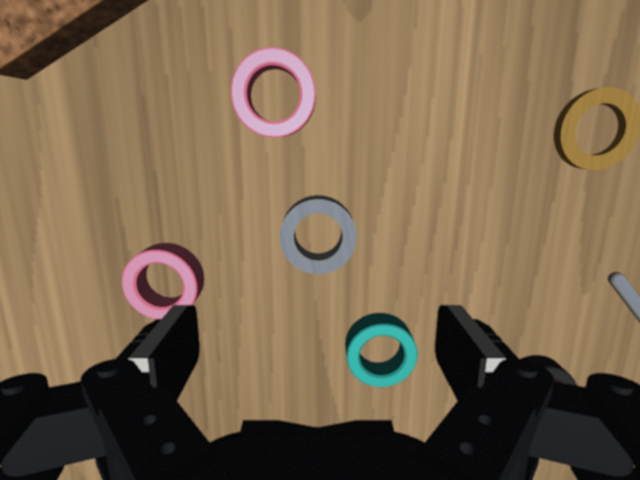

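Request:
play_rows:
  claw: [0,0,0,0,0,0,255,255,255,255,255,255,255,255]
  travel:
    - [0.03,0,-0.002]
    - [0.07,0,-0.002]
    - [0.1,0,-0.002]
    - [0.122,0,-0.002]
    - [0.1318,0,-0.002]
    - [0.1318,0,-0.002]
    - [0.1318,0,-0.002]
    - [0.1318,0,-0.002]
    - [0.1318,0,-0.002]
    - [0.1318,0,-0.002]
    - [0.1318,0,-0.002]
    - [0.1318,0,-0.002]
    - [0.1318,0,-0.002]
    - [0.1318,0,-0.002]
  dr:
    - [-0.0016,-0.0022,-0.0023]
    - [-0.0016,-0.0022,-0.0023]
    - [-0.0016,-0.0022,-0.0023]
    - [-0.0016,-0.0022,-0.0023]
    - [-0.0016,-0.0022,-0.0023]
    - [-0.0016,-0.0022,-0.0023]
    - [-0.0016,-0.0022,-0.0023]
    - [-0.0016,-0.0022,-0.0023]
    - [-0.0016,-0.0022,-0.0023]
    - [-0.0016,-0.0022,-0.0023]
    - [-0.0016,-0.0022,-0.0023]
    - [-0.0016,-0.0022,-0.0023]
    - [-0.0016,-0.0022,-0.0023]
    - [-0.0016,-0.0022,-0.0023]
  force: 40

```text
time: 13.95
eef_pos: [0.452, 0.2891, -0.0365]
tcp_rot: [0.501, 0.5, -0.499, 0.501]
contact_force: [-1.6, -1.4, 8.6]
opening: 0.573
```

Run:
```python
from h import *
c=shot('wrist','w8')
print(ringfit(c,.4485,.2865,.02,R=.032),cyl(c,.449,.2875,.004,.016,.025))
go(.5697,-.1411,.167,0)
```

```text
(10828, array([450.7, 290.1,  20. ]), 448.2, 290.8, 30.8) (1532, array([451.16, 288.14]), np.float64(0.99))
t14.00 pos [ 0.452   0.2891 -0.0364] phi 0.02 tilt [ 0.0036  0.0013 -1.    ] F [-1.1 -0.7 10.4] T [-0.22  0.6   0.02] open 0.568 q6 0.38
 travel [-0.2036, 0.1183, 0.43] dr [0.0004, -0.0013, -0.0036] rows>= 9.8
```

View pics/w8.png

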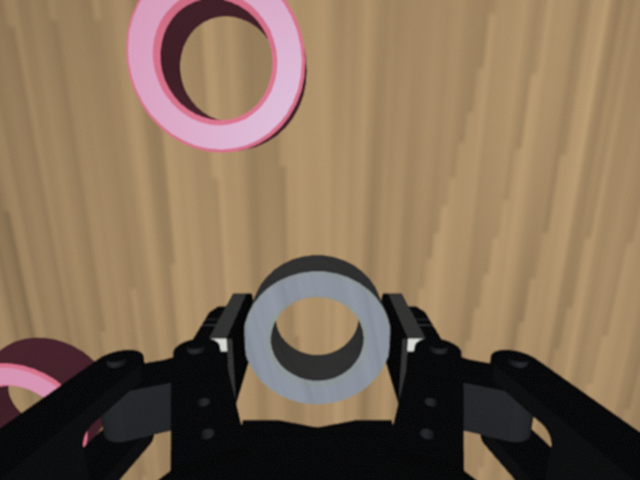

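Request:
play_rows:
  claw: [255,255,255,255,255,255,255,255,255,255,255,255,255,255,255,255]
  travel:
    - [-0.03,0,0]
    - [-0.07,0,0]
    - [-0.11,0,0.03]
    - [-0.15,0.012,0.06]
    - [-0.18,0.024,0.1]
    - [-0.2,0.036,0.14]
    - [-0.205,0.048,0.185]
    - [-0.205,0.06,0.23]
    - [-0.205,0.074,0.275]
    - [-0.205,0.087,0.32]
    - [-0.205,0.1,0.365]
    - [-0.205,0.112,0.4]
    - [-0.205,0.118,0.425]
    - [-0.205,0.1183,0.4295]
    - [-0.205,0.1183,0.4295]
    - [-0.205,0.1183,0.4295]
  dr:
    - [0,-0.0013,-0.0036]
    - [0,-0.0013,-0.0036]
    - [0,-0.0013,-0.0036]
    - [0,-0.0013,-0.0036]
    - [0,-0.0013,-0.0036]
    - [0,-0.0013,-0.0036]
    - [0,-0.0013,-0.0036]
    - [0,-0.0013,-0.0036]
    - [0,-0.0013,-0.0036]
    - [0,-0.0013,-0.0036]
    - [0,-0.0013,-0.0036]
    - [0,-0.0013,-0.0036]
    - [0,-0.0013,-0.0036]
    - [0,-0.0013,-0.0036]
    - [0,-0.0013,-0.0036]
    - [0,-0.0013,-0.0036]

```text
time: 15.6
eef_pos: [0.5693, -0.1395, 0.1685]
tcp_rot: [0.5, 0.5, -0.5, 0.5]
contact_force: [-0.3, 0.2, -1.6]
opening: 0.571
```

Run:
```python
from h import *
c=shot('wrist','w9')
s=ctrl.get_state(); zb=s['eef_pos'][2]+.0364
print(zb,cyl(c,s['eef_pos'][0],s['eef_pos'][1]-.001,zb+.004,zb+.016,.025),cyl(c,.569,-.1415,.156,.18,.015))
W=world(c); r=W[(np.hypot(W[...,0]-s['eef_pos'][0],W[...,1]-s['eef_pos'][1])<.024)&(W[...,2]>zb+.01)]; print('ring top z',np.median(r[:,2]))
go(.5697,-.1404,.15,0)
```

```text
0.20486739592893782 (1527, array([ 568.7 , -140.41]), np.float64(1.02)) (370, array([ 568.92, -141.23]), np.float64(0.39))
ring top z 0.27733437290635476
t15.65 pos [ 0.5694 -0.1392  0.1685] phi 0.10 tilt [-2.e-04  5.e-04 -1.e+00] F [ 0.1 -0.4 -1.4] T [-0.01  0.    0.07] open 0.571 q6 -0.41
 travel [0.0185, 0.0003, 0.0012] dr [0.0017, -0.0005, 0.0002] rows>= 0.4
```

View pics/w9.png

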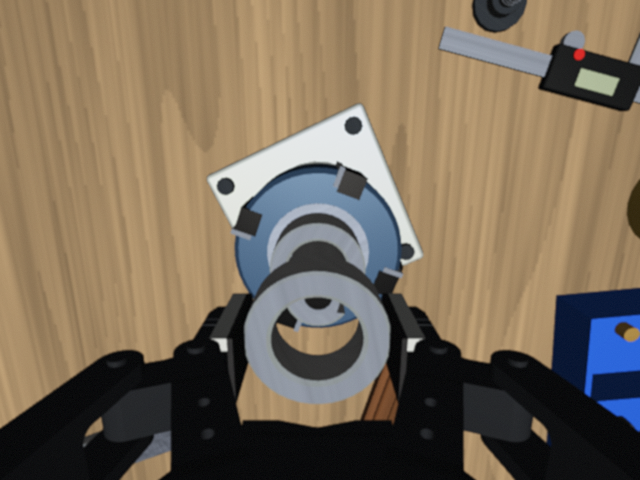

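Request:
play_rows:
  claw: [255,255,255,255,255,255,255]
  travel:
    - [0.008,0.0002,0.001]
    - [0.016,0.0002,0.001]
    - [0.019,0.0002,0.001]
    - [0.021,0.0002,0.001]
    - [0.022,0.0002,0.001]
    - [0.023,0.0002,0.001]
    - [0.024,0.0002,0.001]
  dr:
    - [0.0017,0,0]
    - [0.0017,0,0]
    - [0.0017,0,0]
    - [0.0017,0,0]
    - [0.0017,0,0]
    - [0.0017,0,0]
    - [0.0017,0,0]

```text
time: 16.35
eef_pos: [0.5698, -0.1404, 0.1447]
tcp_rot: [0.5, 0.5, -0.5, 0.5]
contact_force: [0.2, 0.9, -1.8]
opening: 0.568
```

Run:
```python
from h import *
go(.5697,-.1404,.1136,0)
```

```text
t16.35 pos [ 0.5698 -0.1404  0.1447] phi -0.00 tilt [ 3.e-04  2.e-04 -1.e+00] F [ 0.2  0.9 -1.8] T [ 0.02  0.05 -0.02] open 0.568 q6 -0.41
 travel [0.0311, -0.0001, 0.0] dr [-0.0, -0.0002, -0.0003] rows>= 0.6
```

It's on the arbor without resistance, so I'll continue down to just above the seat.

Request:
play_rows:
  claw: [255,255,255,255,255,255,255,255,255,255,255]
  travel:
    - [0.004,0,0]
    - [0.009,0,0]
    - [0.014,0,0]
    - [0.019,0,0]
    - [0.024,0,0]
    - [0.027,0,0]
    - [0.029,0,0]
    - [0.03,0,0]
    - [0.031,0,0]
    - [0.0315,0,0]
    - [0.0315,0,0]
  dr:
    - [0,0,0]
    - [0,0,0]
    - [0,0,0]
    - [0,0,0]
    - [0,0,0]
    - [0,0,0]
    - [0,0,0]
    - [0,0,0]
    - [0,0,0]
    - [0,0,0]
    - [0,0,0]

```text
time: 17.45
eef_pos: [0.57, -0.1404, 0.1135]
tcp_rot: [0.5, 0.5, -0.5, 0.5]
contact_force: [0.4, 0.1, -1.4]
opening: 0.574
```

Run:
```python
from h import *
go(.5697,-.1404,.1136,0)
```

```text
t17.45 pos [ 0.57   -0.1404  0.1135] phi -0.01 tilt [ 7.e-04  1.e-04 -1.e+00] F [ 0.4  0.1 -1.4] T [-0.06 -0.03  0.03] open 0.574 q6 -0.41
 travel [-0.0001, -0.0003, -0.0] dr [-0.0001, -0.0001, -0.0007] rows>= 0.0
```

Request:
play_rows:
  claw: [255,255,255,255]
  travel:
    - [0.0005,0,0]
    - [0.001,0,0]
    - [0.0015,0,0]
    - [0.0015,0,0]
  dr:
    - [0,0,0]
    - [0,0,0]
    - [0,0,0]
    - [0,0,0]

```text
time: 17.85
eef_pos: [0.57, -0.1405, 0.1134]
tcp_rot: [0.5, 0.5, -0.5, 0.5]
contact_force: [-4.0, 1.4, 4.8]
opening: 0.571
```

Request:
play_rows:
  claw: [255,100,60,0,0,0,0,0,0,0,0]
  travel:
    - [-0.0005,0,0]
    - [-0.0005,0,0]
    - [-0.0005,0,0]
    - [-0.0005,0,0]
    - [-0.0005,0,0]
    - [-0.0005,0,0]
    - [-0.03,0,0]
    - [-0.07,0,0]
    - [-0.11,0,0]
    - [-0.11,0,0]
    - [-0.11,0,0]
  dr:
    - [0,0,0]
    - [0,0,0]
    - [0,0,0]
    - [0,0,0]
    - [0,0,0]
    - [0,0,0]
    - [0,0,0]
    - [0,0,0]
    - [0,0,0]
    - [0,0,0]
    - [0,0,0]

```text
time: 18.95
eef_pos: [0.5707, -0.1407, 0.225]
tcp_rot: [0.501, 0.499, -0.499, 0.501]
contact_force: [0.1, 0.7, 0.3]
opening: 1.001
```

Run:
```python
from h import *
c=shot('wrist','w10')
print('ring20',cyl(c,.5696,-.141,.154,.166,.025),'top',ringfit(c,.5696,-.1411,.17,R=.03),'arb',ringfit(c,.569,-.1411,.184,R=.02))
rect(c,.5690,-.1414,.184,'r10')
go(.6115,.1665,.09,20)
```

```text
ring20 (220, array([ 569.63, -141.73]), np.float64(0.11)) top (2949, array([ 570.1, -138.4,  170.1]), 569.5, -141.6, 25.1) arb (1984, array([ 568.5, -140.1,  184.1]), 569.1, -141.2, 15.1)
t19.00 pos [ 0.5697 -0.1403  0.223 ] phi 0.01 tilt [ 2.e-04  1.e-04 -1.e+00] F [-0.6 -0.4 -0.6] T [ 0.01 -0.02  0.01] open 0.999 q6 -0.41
 travel [0.133, 0.0418, -0.3068] dr [-0.349, -0.0, -0.0002] rows>= 6.7
```

View pics/w10.png

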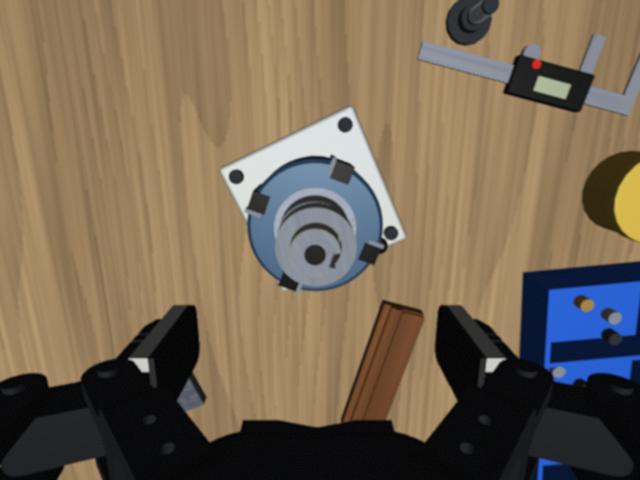

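View pics/r10.png

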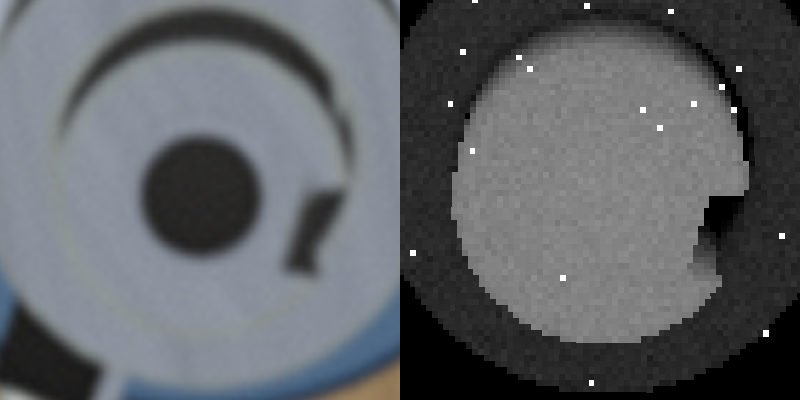

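Request:
play_rows:
  claw: [0,0,0,0,0,0,0,0,0,0,0,0]
  travel:
    - [0,0.005,-0.03]
    - [0,0.01,-0.075]
    - [0,0.016,-0.12]
    - [0.01,0.022,-0.165]
    - [0.03,0.028,-0.21]
    - [0.06,0.034,-0.25]
    - [0.09,0.04,-0.285]
    - [0.12,0.042,-0.307]
    - [0.133,0.042,-0.307]
    - [0.133,0.042,-0.307]
    - [0.133,0.042,-0.307]
    - [0.133,0.042,-0.307]
  dr:
    - [0,0,0]
    - [-0.07,0,0]
    - [-0.14,0,0]
    - [-0.21,0,0]
    - [-0.28,0,0]
    - [-0.349,0,0]
    - [-0.349,0,0]
    - [-0.349,0,0]
    - [-0.349,0,0]
    - [-0.349,0,0]
    - [-0.349,0,0]
    - [-0.349,0,0]

```text
time: 20.2
eef_pos: [0.613, 0.1656, 0.0918]
tcp_rot: [0.407, 0.578, -0.405, 0.58]
contact_force: [-0.1, -0.5, 0.9]
opening: 1.003
```

Run:
```python
from h import *
c=shot('wrist','w11')
print(ringfit(c,.611,.1665,.018,R=.032),cyl(c,.611,.1665,.004,.014,.025))
go(.6115,.1665,-.034,20)
W=world(c); hsv=cv2.cvtColor(c['img'],cv2.COLOR_RGB2HSV)
cx,cy=cyl(c,.611,.1665,.004,.014,.025)[1]/1000
m=(hsv[...,0]<20)&(hsv[...,1]>170)&(hsv[...,2]>90)&(np.hypot(W[...,0]-cx,W[...,1]-cy)<.028)
for zz in [(.0165,.02),(.005,.0165)]:
    p=W[m&(W[...,2]>zz[0])&(W[...,2]<zz[1])]; q=p.mean(0); print(len(p),q,np.degrees(np.arctan2(q[1]-cy,q[0]-cx)))
rect(c,cx,cy,.018,'r11',half=.03)
```

```text
(2877, array([614.2, 167.2,  18. ]), 614.0, 166.1, 25.2) (144, array([614.08, 166.16]), np.float64(0.09))
t20.25 pos [0.6131 0.1657 0.0921] phi 19.91 tilt [ 3.5e-03  4.0e-04 -1.0e+00] F [-0.1  0.2  0. ] T [0.05 0.03 0.  ] open 0.997 q6 -0.24
 travel [0.126, -0.0017, -0.0014] dr [-0.0016, 0.0009, -0.0034] rows>= 2.5
86 [0.62961411 0.17286454 0.01780384] 23.345090310831072
54 [0.62644278 0.1721425  0.0155008 ] 25.822916791710384
```

View pics/w11.png

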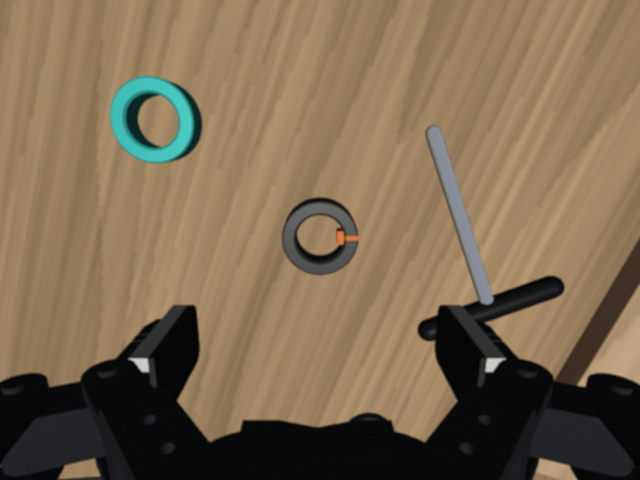

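View pics/r11.png

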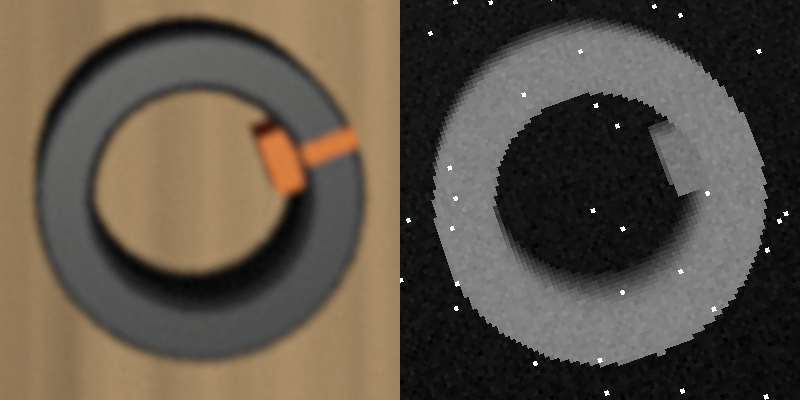

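Request:
play_rows:
  claw: [0,0,0,0,0,0,255,255,255,255,255,255,255,255]
  travel:
    - [0.03,0.0018,0]
    - [0.07,0.0018,0]
    - [0.1,0.0018,0]
    - [0.12,0.0018,0]
    - [0.1295,0.0018,0]
    - [0.1295,0.0018,0]
    - [0.1295,0.0018,0]
    - [0.1295,0.0018,0]
    - [0.1295,0.0018,0]
    - [0.1295,0.0018,0]
    - [0.1295,0.0018,0]
    - [0.1295,0.0018,0]
    - [0.1295,0.0018,0]
    - [0.1295,0.0018,0]
  dr:
    - [-0.0016,0.0009,-0.0034]
    - [-0.0016,0.0009,-0.0034]
    - [-0.0016,0.0009,-0.0034]
    - [-0.0016,0.0009,-0.0034]
    - [-0.0016,0.0009,-0.0034]
    - [-0.0016,0.0009,-0.0034]
    - [-0.0016,0.0009,-0.0034]
    - [-0.0016,0.0009,-0.0034]
    - [-0.0016,0.0009,-0.0034]
    - [-0.0016,0.0009,-0.0034]
    - [-0.0016,0.0009,-0.0034]
    - [-0.0016,0.0009,-0.0034]
    - [-0.0016,0.0009,-0.0034]
    - [-0.0016,0.0009,-0.0034]
  force: 40

```text
time: 21.65
eef_pos: [0.617, 0.1665, -0.0351]
tcp_rot: [0.406, 0.578, -0.405, 0.58]
contact_force: [-0.4, -0.9, 6.0]
opening: 0.57
```

Run:
```python
from h import *
c=shot('wrist','w12')
print(cyl(c,.614,.166,.004,.014,.025))
go(.5697,-.1407,.17,20-40.4)
W=world(c); hsv=cv2.cvtColor(c['img'],cv2.COLOR_RGB2HSV)
cx,cy=cyl(c,.614,.166,.004,.014,.025)[1]/1000
m=(hsv[...,0]<20)&(hsv[...,1]>170)&(hsv[...,2]>90)&(np.hypot(W[...,0]-cx,W[...,1]-cy)<.028)
p=W[m&(W[...,2]>.0165)&(W[...,2]<.02)]; q=p.mean(0); print(len(p),q,np.degrees(np.arctan2(q[1]-cy,q[0]-cx)))
```

```text
(1156, array([615.71, 166.96]), np.float64(0.96))
t21.70 pos [ 0.617   0.1665 -0.0351] phi 20.01 tilt [ 3.5e-03  2.0e-04 -1.0e+00] F [-0.4 -0.   7. ] T [-0.1   0.14  0.06] open 0.568 q6 -0.24
 travel [-0.2054, -0.1489, 0.2727] dr [0.7053, -0.0002, -0.0035] rows>= 7.4
415 [0.63116409 0.17337451 0.01766393] 22.541820494904822
```

View pics/w12.png

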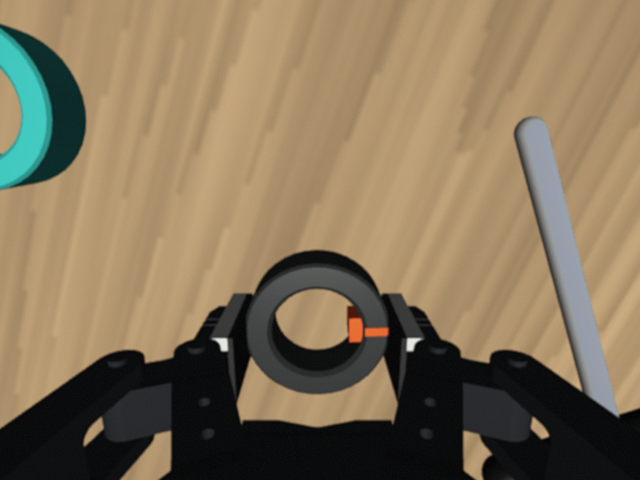

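Run:
```python
from h import *
go(.5693,-.1421,.168,-20)
```

```text
t21.70 pos [ 0.617   0.1665 -0.0351] phi 20.01 tilt [ 3.5e-03  2.0e-04 -1.0e+00] F [-0.4 -0.   7. ] T [-0.1   0.14  0.06] open 0.568 q6 -0.24
 travel [-0.2034, -0.1497, 0.2738] dr [0.6983, -0.0002, -0.0035] rows>= 7.4
```

Request:
play_rows:
  claw: [255,255,255,255,255,255,255,255,255,255,255,255,255,255,255]
  travel:
    - [-0.03,0,0]
    - [-0.07,0,0]
    - [-0.115,-0.01,0.015]
    - [-0.155,-0.025,0.04]
    - [-0.185,-0.045,0.075]
    - [-0.2,-0.065,0.115]
    - [-0.2035,-0.085,0.155]
    - [-0.2035,-0.105,0.195]
    - [-0.2035,-0.125,0.235]
    - [-0.2035,-0.14,0.26]
    - [-0.2035,-0.1497,0.2738]
    - [-0.2035,-0.1497,0.2738]
    - [-0.2035,-0.1497,0.2738]
    - [-0.2035,-0.1497,0.2738]
    - [-0.2035,-0.1497,0.2738]
  dr:
    - [0,0,-0.0035]
    - [0,0,-0.0035]
    - [0.07,0,-0.0035]
    - [0.14,0,-0.0035]
    - [0.22,0,-0.0035]
    - [0.3,0,-0.0035]
    - [0.38,0,-0.0035]
    - [0.46,0,-0.0035]
    - [0.54,0,-0.0035]
    - [0.62,0,-0.0035]
    - [0.698,0,-0.0035]
    - [0.698,0,-0.0035]
    - [0.698,0,-0.0035]
    - [0.698,0,-0.0035]
    - [0.698,0,-0.0035]

```text
time: 23.2
eef_pos: [0.5695, -0.1409, 0.168]
tcp_rot: [0.579, 0.406, -0.579, 0.406]
contact_force: [0.7, 0.3, -1.6]
opening: 0.567
```

```bash
cat > col.py <<'E'
from h import *
import sys
c=shot('wrist',sys.argv[1])
s=ctrl.get_state(); zb=s['eef_pos'][2]+.0351
r=cyl(c,s['eef_pos'][0],s['eef_pos'][1]+.001,zb+.004,zb+.014,.025); a=cyl(c,.569,-.1415,.172,.181,.015)
print(zb,r,a,'disc',ringfit(c,.569,-.1415,.184,R=.02))
W=world(c); hsv=cv2.cvtColor(c['img'],cv2.COLOR_RGB2HSV)
cx,cy=r[1]/1000
m=(hsv[...,0]<20)&(hsv[...,1]>170)&(hsv[...,2]>80)&(np.hypot(W[...,0]-cx,W[...,1]-cy)<.028)
p=W[m&(W[...,2]>zb+.0165)&(W[...,2]<zb+.021)]; q=p.mean(0); print('tab',len(p),q,np.degrees(np.arctan2(q[1]-cy,q[0]-cx)))
W2=W[(np.hypot(W[...,0]-cx,W[...,1]-cy)<.024)&(np.hypot(W[...,0]-cx,W[...,1]-cy)>.017)]; z=W2[:,2]; print('ring top z',np.median(z[(z>zb)&(z<zb+.025)]))
go(.5693,-.1421,.15,-20)
E
python3 col.py w13
```

```text
0.20316784656394266 (1151, array([ 569.21, -140.33]), np.float64(0.95)) (17, array([ 582.69, -134.92]), np.float64(0.26)) disc (1580, array([ 567. , -146.5,  184.3]), 567.6, -145.5, 14.1)
tab 387 [ 0.58545237 -0.14539952  0.22088097] -17.334048895016238
ring top z 0.22137448239021382
t23.25 pos [ 0.5695 -0.141   0.1681] phi -19.87 tilt [-1.e-04  4.e-04 -1.e+00] F [-0.7 -0.1 -1.8] T [ 0.   -0.02 -0.01] open 0.569 q6 -0.07
 travel [0.0181, 0.0002, 0.0011] dr [0.0023, -0.0004, 0.0002] rows>= 0.4
```

View pics/w13.png

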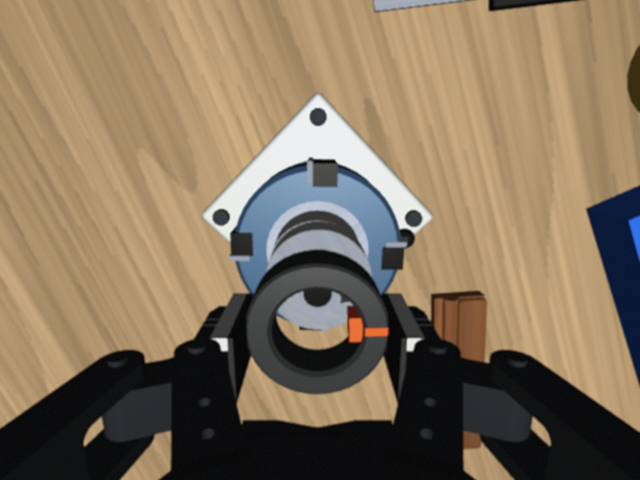

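Request:
play_rows:
  claw: [255,255,255,255,255,255,255]
  travel:
    - [0.006,0.0002,0.0011]
    - [0.013,0.0002,0.0011]
    - [0.017,0.0002,0.0011]
    - [0.019,0.0002,0.0011]
    - [0.02,0.0002,0.0011]
    - [0.021,0.0002,0.0011]
    - [0.022,0.0002,0.0011]
  dr:
    - [0.0023,0,0]
    - [0.0023,0,0]
    - [0.0023,0,0]
    - [0.0023,0,0]
    - [0.0023,0,0]
    - [0.0023,0,0]
    - [0.0023,0,0]

```text
time: 23.95
eef_pos: [0.5695, -0.1422, 0.1463]
tcp_rot: [0.579, 0.406, -0.579, 0.406]
contact_force: [0.0, -0.3, -1.0]
opening: 0.57
```

Run:
```python
from h import *
go(.5693,-.1420,.1349,-20)
```

```text
t23.95 pos [ 0.5695 -0.1422  0.1463] phi -20.01 tilt [ 4.e-04  2.e-04 -1.e+00] F [ 0.  -0.3 -1. ] T [ 0.01 -0.06 -0.01] open 0.570 q6 -0.07
 travel [0.0114, -0.0002, -0.0001] dr [-0.0001, -0.0003, -0.0003] rows>= 0.2
```

Engaged freely. Now I'll feel for the tab in 1 mm steps.

Request:
play_rows:
  claw: [255,255,255,255,255,255]
  travel:
    - [0.001,0,0]
    - [0.002,0,0]
    - [0.003,0,0]
    - [0.004,0,0]
    - [0.0045,0,0]
    - [0.0045,0,0]
  dr:
    - [0,0,0]
    - [0,0,0]
    - [0,0,0]
    - [0,0,0]
    - [0,0,0]
    - [0,0,0]

```text
time: 24.55
eef_pos: [0.5696, -0.1419, 0.1418]
tcp_rot: [0.58, 0.406, -0.579, 0.405]
contact_force: [0.4, 1.3, -0.7]
opening: 0.565
```

Run:
```python
from h import *
go(.5693,-.1420,.1349,-20)
```

```text
t24.55 pos [ 0.5696 -0.1419  0.1418] phi -20.01 tilt [ 7.e-04  7.e-04 -1.e+00] F [ 0.4  1.3 -0.7] T [ 0.2  -0.13  0.02] open 0.565 q6 -0.07
 travel [0.0069, -0.0003, 0.0002] dr [-0.0001, -0.0009, -0.0005] rows>= 0.1
```

Request:
play_rows:
  claw: [255,255,255]
  travel:
    - [0.0007,0,0]
    - [0.0015,0,0]
    - [0.0015,0,0]
  dr:
    - [0,0,0]
    - [0,0,0]
    - [0,0,0]

```text
time: 24.85
eef_pos: [0.5697, -0.1418, 0.1402]
tcp_rot: [0.58, 0.406, -0.579, 0.405]
contact_force: [1.6, 1.3, -0.5]
opening: 0.561
```

Run:
```python
from h import *
go(.5693,-.1420,.1349,-20)
```

```text
t24.85 pos [ 0.5697 -0.1418  0.1402] phi -20.00 tilt [ 0.001  0.001 -1.   ] F [ 1.6  1.3 -0.5] T [ 0.12 -0.11  0.03] open 0.561 q6 -0.07
 travel [0.0053, -0.0003, 0.0004] dr [-0.0001, -0.0013, -0.0006] rows>= 0.1
```

```bash
python3 col.py w14
python3 - <<'E'
from h import *
c=load('w14');W=world(c)
cx,cy=.569,-.1413
r=np.hypot(W[...,0]-cx,W[...,1]-cy); m=(r>.017)&(r<.023)&(W[...,2]>.184)&(W[...,2]<.2)
p=W[m]; A=np.c_[p[:,:2]-[cx,cy],np.ones(len(p))]; f=np.linalg.lstsq(A,p[:,2],rcond=None)[0]; print('plane',f,len(p))
cv2.imwrite('pics/w14c.png',cv2.resize(c['img'][220:420,218:418],None,fx=3,fy=3,interpolation=cv2.INTER_CUBIC)[:,:,::-1])
E
```

```text
0.1753360327989085 (1163, array([ 569.43, -141.22]), np.float64(0.95)) (56, array([ 568.09, -138.88]), np.float64(1.52)) disc (4795, array([ 567.6, -143.1,  184.4]), 568.9, -142.2, 15.8)
tab 403 [ 0.58556467 -0.14628575  0.19305956] -17.4305455290402
ring top z 0.19357987996833703
t24.90 pos [ 0.5697 -0.1418  0.1402] phi -20.01 tilt [ 0.001  0.001 -1.   ] F [ 0.7  1.3 -0.8] T [ 0.16 -0.06  0.05] open 0.566 q6 -0.07
 travel [-0.0098, -0.0003, 0.0004] dr [-0.0002, -0.0013, -0.0005] rows>= 0.2
plane [-0.00141876  0.00244172  0.19356517] 5742
```

View pics/w14c.png

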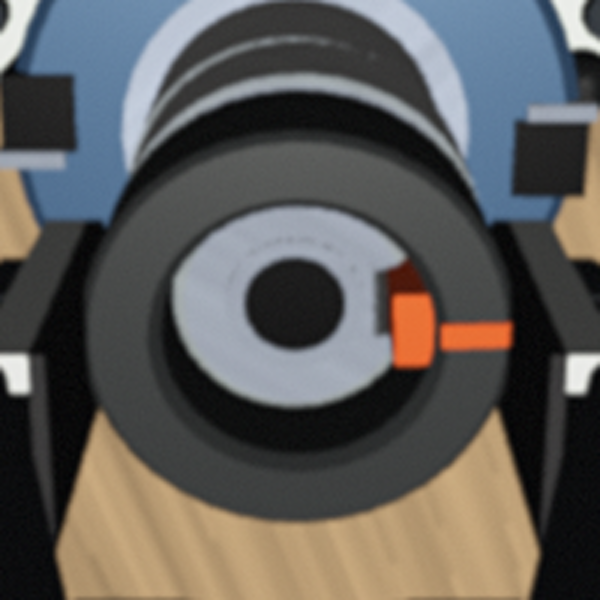

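The tab is in the keyway: the collar underside is at 0.1756, below the 0.178 where it would otherwise rest, and it is level. I'll go on down to the seat.

Request:
play_rows:
  claw: [255,255,255,255,255,255]
  travel:
    - [0.001,0,0]
    - [0.002,0,0]
    - [0.003,0,0]
    - [0.004,0,0]
    - [0.0045,0,0]
    - [0.0045,0,0]
  dr:
    - [0,0,0]
    - [0,0,0]
    - [0,0,0]
    - [0,0,0]
    - [0,0,0]
    - [0,0,0]

```text
time: 25.5
eef_pos: [0.5697, -0.1417, 0.1356]
tcp_rot: [0.58, 0.406, -0.579, 0.405]
contact_force: [0.9, 1.2, -2.5]
opening: 0.568
```

Run:
```python
from h import *
go(.5693,-.1420,.1349,-20)
```

```text
t25.50 pos [ 0.5697 -0.1417  0.1356] phi -20.00 tilt [ 9.0e-04  1.2e-03 -1.0e+00] F [ 0.9  1.2 -2.5] T [ 0.25 -0.17  0.03] open 0.568 q6 -0.07
 travel [0.0007, -0.0003, 0.0004] dr [-0.0001, -0.0014, -0.0005] rows>= 0.0
```

Request:
play_rows:
  claw: [255,255,255,255]
  travel:
    - [0.0005,0,0]
    - [0.001,0,0]
    - [0.0015,0,0]
    - [0.0015,0,0]
  dr:
    - [0,0,0]
    - [0,0,0]
    - [0,0,0]
    - [0,0,0]

```text
time: 25.9
eef_pos: [0.5698, -0.1417, 0.1348]
tcp_rot: [0.58, 0.406, -0.579, 0.405]
contact_force: [-1.7, 1.5, 3.0]
opening: 0.566
```

Seated, with a contact rise of about 5 N at the expected height. Now I'll release, withdraw and check.

Request:
play_rows:
  claw: [255,100,60,0,0,0,0,0,0,0,0,0]
  travel:
    - [-0.0003,0,0]
    - [-0.0003,0,0]
    - [-0.0003,0,0]
    - [-0.0003,0,0]
    - [-0.0003,0,0]
    - [-0.0003,0,0]
    - [-0.0003,0,0]
    - [-0.03,0,0]
    - [-0.07,0,0]
    - [-0.11,0,0]
    - [-0.11,0,0]
    - [-0.11,0,0]
  dr:
    - [0,0,0]
    - [0,0,0]
    - [0,0,0]
    - [0,0,0]
    - [0,0,0]
    - [0,0,0]
    - [0,0,0]
    - [0,0,0]
    - [0,0,0]
    - [0,0,0]
    - [0,0,0]
    - [0,0,0]

```text
time: 27.1
eef_pos: [0.5703, -0.1421, 0.2464]
tcp_rot: [0.58, 0.405, -0.578, 0.406]
contact_force: [0.2, -0.3, -0.3]
opening: 1.004
```

Run:
```python
from h import *
c=shot('wrist','w15');W=world(c)
print('collar',cyl(c,.5696,-.1413,.173,.185,.025),'r20',cyl(c,.5696,-.1413,.153,.167,.025),'r30',cyl(c,.5696,-.1413,.123,.147,.025),'arb',ringfit(c,.569,-.1411,.184,R=.014))
cx,cy=.569,-.1413
r=np.hypot(W[...,0]-cx,W[...,1]-cy); m=(r>.018)&(r<.023)&(W[...,2]>.184)&(W[...,2]<.2)
p=W[m]; A=np.c_[p[:,:2]-[cx,cy],np.ones(len(p))]; print('plane',np.linalg.lstsq(A,p[:,2],rcond=None)[0],len(p))
go(.57,-.14,.3,-20)
```

```text
collar (198, array([ 569.4 , -141.29]), np.float64(0.1)) r20 (184, array([ 569.52, -141.7 ]), np.float64(0.09)) r30 (244, array([ 568.74, -141.56]), np.float64(0.09)) arb (1488, array([ 569. , -140.7,  184.5]), 569.0, -141.1, 14.0)
plane [ 0.00088516 -0.00122959  0.18826765] 1642
t27.15 pos [ 0.5694 -0.1417  0.2444] phi -20.00 tilt [ 7.0e-04  1.2e-03 -1.0e+00] F [-0.2 -0.  -0.7] T [-0.   -0.01  0.02] open 0.999 q6 -0.07
 travel [-0.0556, -0.0, -0.0019] dr [-0.0, -0.0014, -0.0002] rows>= 1.1
```

View pics/w15.png

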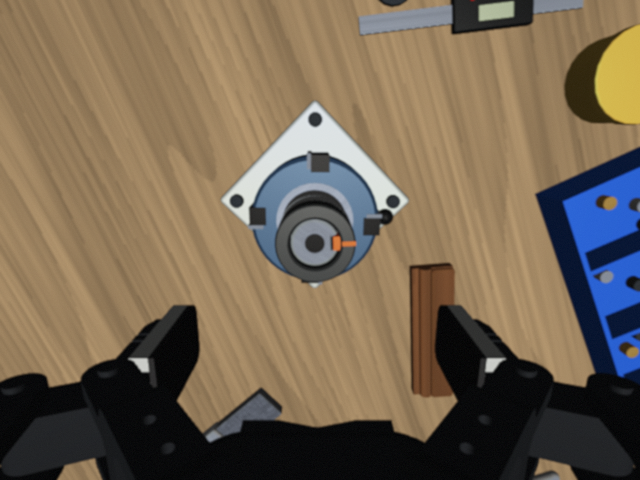

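The collar's top face is at z=0.1883 (home is 0.188), it is level, and the tab is in the keyway. All three rings are within 1 mm of the axis and the gripper is clear, so I'm handing in.

```bash
python3 -c "
from plant import ctrl
print(ctrl.sign_off())"
```

```text
the job is handed in; nothing more can be done
None
```

I put all three rings on the spindle in order: the 30 mm spacer, the 20 mm spacer, then the keyed collar with its orange mark up. I handed the job in at about 27 s. I lowered each ring to light contact (about 2–6 N rise on the force reading) and then let go.

**Last checks (wrist camera):**
- **Heights:** ring tops measured 0.150 m for the 30 mm spacer, 0.170 m for the 20 mm spacer and 0.1883 m for the collar (0.188 is home).
- **Alignment:** the collar is level to about 0.002 rad. All three rings are within about 1 mm of the axis.
- **Keyway:** the camera put it at about −17° from world x. The tab entered at that angle on the first try, so no turning search was needed.
- **Gripper:** it was clear of everything with no contact force, and I saw nothing else on the bench shifted.

**One disagreement:** the fingertips really sit about 37 mm short of the reported tool position. My first grip on the 30 mm spacer therefore closed in the air above it. I corrected the heights from the camera for every grip after that.

Hand-in gives no verdict, so these readings are all I have to go on.

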